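# Pack out a firebrick in the clamp and hold it tight

### The arm

A 6-joint arm with a two-finger parallel gripper is mounted at the origin on the work surface. World frame = base frame: x ahead of the robot, y to its left, z up, the work surface at z = 0. Lengths are in m, angles in rad, forces in N, time in s.
With the tool pointing down it reaches from about 0.375 to 0.9 m from the base axis. Payload 3.1 kg.
Tool frame: the origin (TCP) lies at the very end of the fingers, on their centre line; the grasp point (between the pads) lies 19 mm behind it (tcp_to_grasp is the distance from the TCP to the grasp point, in m); z points along the fingers, y is the direction in which the jaws open and shut (so a half turn about z gives the same grasp; the last joint's range is limited). The gripper opens to 85 mm and grips with 20 to 120 N. Pads are 22 mm wide; open, the fingers measure 114 mm over their backs; the gripper's body (76 mm by 85 mm) begins 54 mm behind the grasp point. The pads swing forward as they close: fully open they stand 13 mm farther back than shut.
Start: joints at [-1.284, 0.527, 1.433, -0, 1.181, -0.178], TCP at [0.28, -0.559, 0.208] pointing down, gripper open.
Joint ranges: [-3.08, 3.08], [-0.75, 2.2], [0.22, 2.44], [-1.43, 4.57], [0, 2.65], [-2.85, 2.85]. Speed limits (rad/s): [2.79, 2.79, 3.14, 3.14, 3.14, 3.14].

### API

Orientations are given as a unit quaternion [x, y, z, w].
In Python, from station import sense, snapshot, camera_info, sign_off, tcp_to_grasp gives the robot as it stands.
- The arm moves only by the shell command python3 -m inch 'ROWS' [FORCE]. ROWS is JSON, a list of rows, each a list of 3 entries, a list of its own where there are three numbers: the closure, from -1 (fully open) to 1 (shut), so that 0 is half open, then the shift along the tool's x, y, z normalised to -1 to 1, where 1 is 10 cm, then the turn, a rotation vector about the tool's x, y, z normalised to -1 to 1, where 1 is 360 degrees. In form: [[jaw, [dx, dy, dz], [ax, ay, az]], ...]. A call has 1 to 20 rows; each row is the pose to reach, as a shift and turn from the pose commanded when the call began, along the tool's axes at that moment, turning the shorter way round; what a row does not reach only later rows make up. A row lasts 1/10 s, in which the tool goes at most 50 mm and 8.59 degrees, less where a joint would pass 70% of its speed; a pose out of reach is approached as far as the arm can. A call with a number of a shift or a turn outside -1 to 1 is refused whole. A call with a gripper value outside its range is refused whole. The fingers move at their own pace and stop on an object; FORCE is the grip in N (left out, the last holds). Time passes only in rows, so rows that repeat a pose let the fingers close. It gives the time, the measured TCP pose, the force and the opening at its end, in the units of the state.
- sense(): the state, without advancing time (a new reading comes with each control period).
- snapshot(name): name is "scene" or "top" or "wrist"; returns (picture, depth): 400x640x3 uint8, blue, green, red; 400x640 float32, m along the optical axis (not along the pixel's ray), 0 where there is no reading.
- camera_info(name): a dict with "K" (3x3 intrinsics, pixels), "origin" and "orientation" of the camera in the world. Camera axes: x right, y down, z forward; pixel columns grow to the right and rows downward; lengths in m; the calibration is good to about 2 mm. A picture is of the moment at which its call begins: read the wrist's pose just before it. camera_info takes no time and is no camera call; for the wrist camera it gives the pose at the moment of the call.
- sign_off(): hands the job in, once; it reports no verdict.
The state is a dict: "t": time; "q": joint angles; "qd": joint speeds; "tau": joint torques, N m; "tcp_pos": TCP position; "tool_rot": TCP orientation; "force": force on the tool from outside, world axes, zero at the start; "ft_torque": the same for the moment, N m; "finger_gap": opening from 0.0 (shut) to 1.0 (fully open).
Only numpy, scipy, OpenCV 4.12 (cv2) and the standard library are available. Lean on these libraries where they do the work, as an engineer would, in place of code of your own. Each camera call takes 0.05 s, during which the arm holds its last target.

### The job

Fill the gap between the firebrick and the sliding jaw with the aluminium packing blocks, standing them upright side by side on the middle of the bed with their broad faces towards the brick, until the space left is too small for another block. Then push the jaw by its post towards the brick until you feel the whole stack close up tight against brick and fence, and finish while still holding the jaw pressed firmly there (a push of about 15 N), touching neither the blocks nor the brick; do not ram it, firebrick is soft. Spare blocks stay off the clamp, and the other things on the bench are left alone.

Things in the scene. Friction and masses are not known exactly. Their poses are not given: they have to be found in the camera images.
- fixture: clamping bed, a dark steel plate 260 mm along its x, 130 mm along its y, 15 mm thick, fixed to the bench. Origin: centre of its underside, on the bench. Its +x points away from the robot, from the jaw towards brick and fence; parts stand on its top, 15 mm above the bench. The stack belongs on its centre line (y = 0)
- fence: upright dark steel fence across the far end of the bed, 15 mm thick, 120 mm wide, 45 mm above the bed; origin at the centre of its foot; its near face is at fixture x = +110 mm
- brick: loose white insulating firebrick, 64 mm along x, 114 mm along y, 38 mm tall, about 0.24 kg, lying on the bed against the fence; origin: centre of its underside; its near face is at -32 mm on its own x. The gap to be packed is between this face and the jaw
- jaw: polished steel jaw block, 24 mm thick, 60 mm wide, top 38 mm above the bed. It slides only along fixture +x, up to 25 mm from rest to a hard stop, against a light return spring (3 N at rest, 4.5 N at full travel) that draws it back when let go. Its rest place on the bed differs each time. Origin: foot of its front face, centre, at bed height; axes as the fixture's
- jaw_face (a point): centre of the jaw's front face, 20 mm above the bed. With the jaw at rest the gap from here to the brick's near face is 46 to 82 mm along fixture x, so two or three blocks are needed
- jaw_post (a point): centre of the top of the jaw's upright post, to push it by: a rectangular steel post, 18 mm along x by 24 mm along y, from 38 to 72 mm above the bed (its top 87 mm above the bench), its axis 12 mm behind the jaw's front face. Of the push on it, the return spring takes up to 4.5 N and the friction of blocks and brick on the bed about 7 N
- spacer_a: one of three identical aluminium packing blocks standing on the bench, 0.14 kg: body 20 mm thick (its x), 50 mm wide (its y), 40 mm tall; centred on top a grip tab 10 mm thick (x), 30 mm wide (y), from 40 to 74 mm above the underside. Origin: centre of the underside, z up. In the gap its x lies along the fixture's x, either way round; pinch the tab across its 30 mm width, so that neighbours leave room
- spacer_b: one of three identical aluminium packing blocks standing on the bench, 0.14 kg: body 20 mm thick (its x), 50 mm wide (its y), 40 mm tall; centred on top a grip tab 10 mm thick (x), 30 mm wide (y), from 40 to 74 mm above the underside. Origin: centre of the underside, z up. In the gap its x lies along the fixture's x, either way round; pinch the tab across its 30 mm width, so that neighbours leave room
- spacer_c: one of three identical aluminium packing blocks standing on the bench, 0.14 kg: body 20 mm thick (its x), 50 mm wide (its y), 40 mm tall; centred on top a grip tab 10 mm thick (x), 30 mm wide (y), from 40 to 74 mm above the underside. Origin: centre of the underside, z up. In the gap its x lies along the fixture's x, either way round; pinch the tab across its 30 mm width, so that neighbours leave room
- flux_jar: bystander, to be left alone: squat amber jar, 48 mm across, 55 mm tall; origin at the centre of its underside
- wood_block: bystander, to be left alone: small hardwood block 30 x 55 x 35 mm tall; origin at the centre of its underside
- mandrel: bystander, to be left alone: standing steel taper, foot 40 mm across, 100 mm tall; origin at the centre of its underside
- compound_bar: bystander, to be left alone: reddish bar of polishing compound 35 x 90 x 28 mm tall; origin at the centre of its underside
- screwdriver: bystander, to be left alone: screwdriver lying flat; origin under its middle
- felt_wheel: bystander, to be left alone: grey felt wheel lying flat, 76 mm across, 18 mm thick; origin at the centre of its underside
- dish: bystander, to be left alone: white dish 90 mm across, 30 mm tall; origin at the centre of its underside
Not all that is in view belongs to the job. What is shaped like the spacer_b but blue is not meant. Leave any green look-alike of the spacer_c alone.

How it is judged:
By the outcome, as a careful person would: the job done as asked, in the order asked, and still so for the second after the job is handed in, while the arm keeps its last pose, push and grip.
It also fails if it takes over 72 s, if anything falls off the work surface, if the arm or the gripper's body presses on something with over 40 N, if the wrist force passes 120 N, or if a joint passes its speed limit or range.

## Working session

There is one attempt and no reset: what is moved stays moved. The work goes in short steps, Python scripts to look and compute and a shell command to move; the robot and the scene stay as the last step left them, time stands still between calls to the robot, and variables do not carry over. Pictures are saved under pics/ and viewed, and the job is handed in when it is done.

```bash
ls; mkdir -p pics
python3 - <<'E'
from station import sense,snapshot,camera_info,tcp_to_grasp
import cv2,numpy as np
print(sense()); print(tcp_to_grasp)
for n in ["scene","top","wrist"]:
    ci=camera_info(n); print(n,ci)
    im,d=snapshot(n); cv2.imwrite(f"pics/{n}0.png",im); np.save(f"pics/{n}0.npy",d)
E
```

```text
pics
{'t': 0.0, 'q': array([-1.28448181e+00,  5.28470945e-01,  1.43391509e+00,  3.22407028e-07,
        1.18139235e+00, -1.78496922e-01]), 'qd': array([-2.52266241e-04, -3.47332767e-03,  8.74053769e-05, -5.95663029e-04,
       -1.41496144e-03,  1.15952877e-03]), 'tau': array([ 1.62200358e-03, -4.42347443e+01, -1.78022987e+01, -9.33523552e-05,
        8.11901351e-03, -6.35569506e-06]), 'tcp_pos': array([ 0.27996542, -0.55792441,  0.20652667]), 'tool_rot': array([ 9.73114562e-01,  2.30319030e-01, -5.87378215e-05, -1.09128854e-03]), 'force': array([ 1.35347702,  0.75933771, -0.06739868]), 'ft_torque': array([-0.00087134,  0.02511474,  0.06739974]), 'finger_gap': 1.0060108230406246}
0.0187
scene {'K': array([[425.71268841,   0.        , 323.04990534],
       [  0.        , 425.71268841, 195.50093352],
       [  0.        ,   0.        ,   1.        ]]), 'origin': array([ 1.42529024, -0.13450827,  0.78202315]), 'orientation': array([ 0.67707303,  0.58687107, -0.29056268, -0.3357496 ])}
top {'K': array([[435.76476364,   0.        , 314.41099675],
       [  0.        , 435.76476364, 202.70303286],
       [  0.        ,   0.        ,   1.        ]]), 'origin': array([ 0.45863294, -0.03057634,  1.21604311]), 'orientation': array([-0.70662857,  0.70669465, -0.01610623,  0.03161219])}
wrist {'K': array([[344.51515165,   0.        , 318.08105305],
       [  0.        , 344.51515165, 200.5875295 ],
       [  0.        ,   0.        ,   1.        ]]), 'origin': array([ 0.33972679, -0.52814142,  0.37343277]), 'orientation': array([ 0.84342034, -0.52033428, -0.07094042,  0.11340996])}
```

View pics/top0.png

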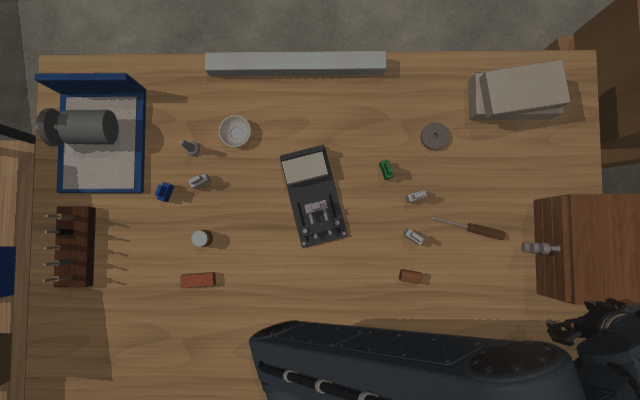

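View pics/scene0.png

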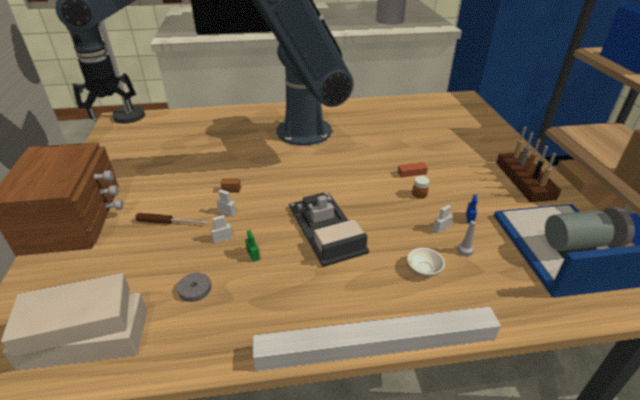

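View pics/wrist0.png

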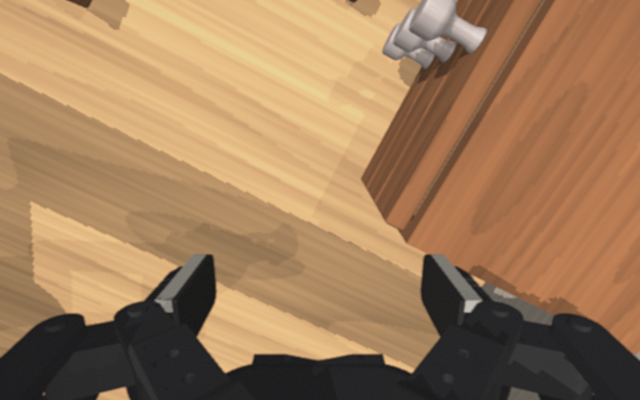

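The top view shows aluminium tabbed blocks at about (199,181), (416,197) and (414,237), a blue look-alike at (164,191) and a green one at (387,170). The bed is around (314,197). The three grey ones fit the description. I'll confirm them in an enlarged crop and measure.

```bash
cat > h.py <<'E'
import cv2,numpy as np
from scipy.spatial.transform import Rotation as R
from station import sense,snapshot,camera_info
def pts(d,ci):
    K=ci["K"];h,w=d.shape
    u,v=np.meshgrid(np.arange(w),np.arange(h))
    P=np.stack([(u-K[0,2])/K[0,0]*d,(v-K[1,2])/K[1,1]*d,d],-1)
    return P@R.from_quat(ci["orientation"]).as_matrix().T+ci["origin"]
def proj(p,ci):
    c=(np.asarray(p)-ci["origin"])@R.from_quat(ci["orientation"]).as_matrix()
    return c[...,:2]/c[...,2:]*[ci["K"][0,0],ci["K"][1,1]]+ci["K"][:2,2]
E
python3 - <<'E'
from h import *
im=cv2.imread('pics/top0.png');d=np.load('pics/top0.npy')
ci=camera_info('top');P=pts(d,ci)
a=cv2.resize(im[150:260,140:250],(390,390),interpolation=cv2.INTER_CUBIC)
b=cv2.resize(im[150:260,360:470],(390,390),interpolation=cv2.INTER_CUBIC)
cv2.imwrite('pics/c1.png',np.hstack([a,b]))
cv2.imwrite('pics/c2.png',cv2.resize(im[140:255,270:360],None,fx=5,fy=5,interpolation=cv2.INTER_CUBIC))
s=cv2.imread('pics/scene0.png');
cv2.imwrite('pics/c3.png',cv2.resize(s[160:280,180:500],None,fx=2.5,fy=2.5,interpolation=cv2.INTER_CUBIC))
print('table z',P[300,200],P[130,350])
for n,(u0,u1,v0,v1) in dict(s1=(186,212,170,192),s2=(402,432,187,208),s3=(400,430,226,248),blue=(152,176,180,204),green=(378,396,158,182),bed=(275,355,140,252)).items():
    q=P[v0:v1,u0:u1].reshape(-1,3); 
    for lo,hi in [(0.03,.05),(0.062,.085)] if n!='bed' else [(.01,.02),(.045,.065),(.075,.1)]:
        m=q[(q[:,2]>lo)&(q[:,2]<hi)]
        if len(m)<3: continue
        r=cv2.minAreaRect((m[:,:2]*1000).astype(np.float32))
        print(n,lo,len(m),m.mean(0).round(4),np.median(m[:,2]).round(4),r)
E
```

```text
table z [ 0.27045209  0.31382689 -0.00235558] [ 0.74736303 -0.10447298 -0.00329665]
s1 0.03 94 [0.5988 0.3093 0.0399] 0.0398 ((600.830810546875, 314.2273864746094), (21.916526794433594, 50.943321228027344), 27.705114364624023)
s1 0.062 58 [0.6004 0.3126 0.0728] 0.0739 ((600.623291015625, 314.213134765625), (11.633991241455078, 30.785764694213867), 25.172443389892578)
s2 0.03 93 [ 0.5566 -0.277   0.04  ] 0.0402 ((558.29296875, -281.026611328125), (20.05961036682129, 51.14470672607422), 15.786800384521484)
s2 0.062 47 [ 0.5578 -0.2803  0.0738] 0.0745 ((558.0721435546875, -280.9986267089844), (9.540824890136719, 29.62421989440918), 16.063108444213867)
s3 0.03 89 [ 0.4477 -0.2686  0.0398] 0.0398 ((447.5638122558594, -272.8529968261719), (50.881431579589844, 19.95279884338379), 56.71076202392578)
s3 0.062 54 [ 0.4479 -0.2716  0.0732] 0.0739 ((447.96539306640625, -272.5015869140625), (29.000995635986328, 10.047612190246582), 55.75969314575195)
blue 0.03 112 [0.5694 0.406  0.0396] 0.0398 ((570.3494873046875, 408.9803771972656), (21.465436935424805, 49.89216232299805), 69.80638122558594)
blu
[... 190 characters left out ...]
(631.4555053710938, -200.70086669921875), (49.53700256347656, 20.24236488342285), 19.557926177978516)
green 0.062 54 [ 0.6311 -0.2002  0.0734] 0.0738 ((631.6580810546875, -200.7709503173828), (29.445234298706055, 10.437826156616211), 20.334213256835938)
bed 0.01 2287 [ 0.5327 -0.0088  0.0152] 0.0152 ((558.0220947265625, -0.7919235229492188), (257.1940002441406, 129.8123016357422), 14.091498374938965)
bed 0.045 1649 [0.6079 0.0141 0.0538] 0.0535 ((571.1245727539062, 3.854339599609375), (225.44886779785156, 119.79314422607422), 13.539667129516602)
bed 0.075 65 [ 0.5284 -0.0083  0.0868] 0.087 ((528.7830810546875, -8.306675910949707), (17.830663681030273, 23.283159255981445), 15.119827270507812)
```

View pics/c1.png

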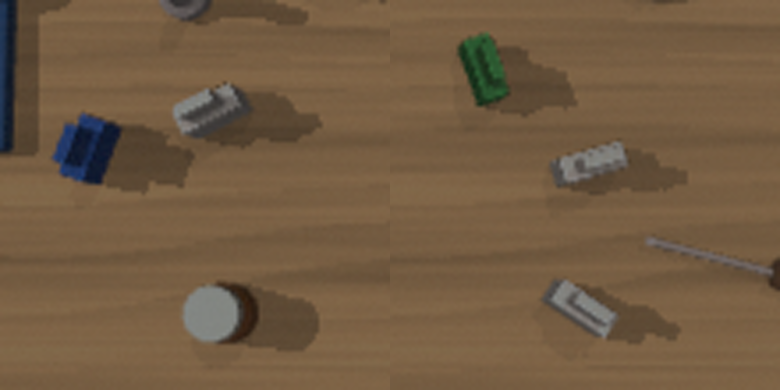

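View pics/c2.png

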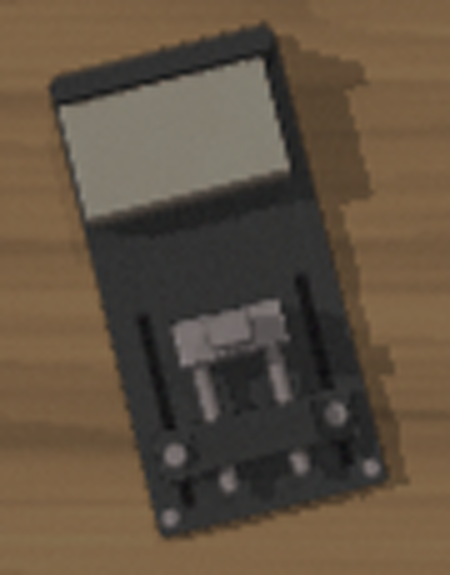

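View pics/c3.png

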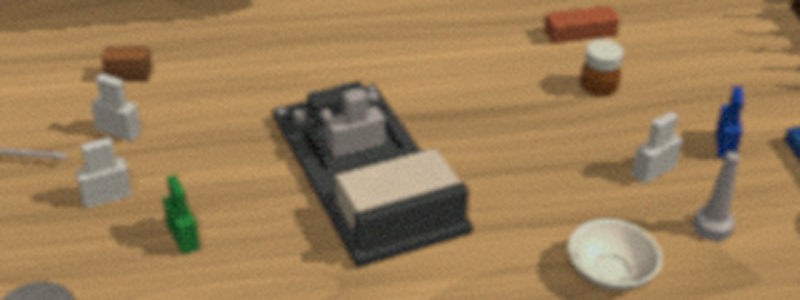

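The crop confirms it. The plain aluminium blocks are s1 (199,181), s2 (416,197) and s3 (414,237), with tops at 74 mm and bodies at 40 mm, as the text says. The blue and green blocks are decoys. From the top view, the post is at (0.529,-0.008) and the bed heading is about 14°. Next I'll fit the fixture more closely and plan the approach to s3.

```bash
cat >> h.py <<'E'
def state():
    s=sense();M=R.from_quat(s["tool_rot"]).as_matrix()
    hd=np.degrees(np.arctan2(M[1,0],M[0,0]))
    return s,M,hd
def plan(tgt,heading):
    s,M,hd=state()
    d=M.T@(np.array(tgt)-s["tcp_pos"])
    G=R.from_euler('xyz',[180,0,heading],degrees=True).as_matrix()
    rv=R.from_matrix(M.T@G).as_rotvec()
    print('t %.2f'%s["t"],'tcp',s["tcp_pos"].round(4),'hd %.2f'%hd,'F',s["force"].round(2),'gap %.3f'%s["finger_gap"])
    print(' shift units',(d*10).round(4),'turn units',(rv/2/np.pi).round(4),'tgt',np.round(tgt,4))
FX=np.array([.558,-.0008]);FH=14.1
def fx(x,y,H=None):
    h=np.radians(FH if H is None else H);return FX+x*np.array([np.cos(h),np.sin(h)])+y*np.array([-np.sin(h),np.cos(h)])
def tofx(p):
    h=np.radians(FH);d=np.asarray(p)[...,:2]-FX
    return np.stack([d@[np.cos(h),np.sin(h)],d@[-np.sin(h),np.cos(h)]],-1)
E
python3 - <<'E'
from h import *
plan([.448,-.272,.16],-34)
M=R.from_quat(camera_info('wrist')['orientation']).as_matrix();s,T,_=state()
print('cam z in tool',T.T@M[:,2],'cam x in tool',T.T@M[:,0],'off',T.T@(camera_info('wrist')['origin']-s['tcp_pos']))
P=pts(np.load('pics/top0.npy'),camera_info('top'))
q=P[140:255,270:360].reshape(-1,3)
for nm,c,lo,hi in [('brick',None,.05,.056),('fencetop',None,.057,.064)]:
    m=q[(q[:,2]>lo)&(q[:,2]<hi)&(tofx(q)[:,0]>.03)]
    r=cv2.minAreaRect((m[:,:2]*1000).astype(np.float32));print(nm,len(m),r,tofx(np.array(r[0])/1000))
f=tofx(q);m=(q[:,2]>.045)&(q[:,2]<.056)
for a in np.arange(-.13,.14,.01):
    k=(f[:,0]>a)&(f[:,0]<a+.01)&(q[:,2]>.005)
    print(round(a,2),k.sum(),np.percentile(q[k,2],[5,50,95]).round(3), f[k&(q[:,2]>.03),1].round(3).min(initial=9),f[k&(q[:,2]>.03),1].round(3).max(initial=-9))
# cabinet
q=P[190:310,515:640].reshape(-1,3);q=q[q[:,2]>.05];print('cab',q.min(0),q.max(0))
E
```

```text
t 0.15 tcp [ 0.28   -0.5581  0.2067] hd 26.63 F [0.01 0.09 0.08] gap 1.001
 shift units [ 2.7841 -1.8037  0.4712] turn units [-3.000e-04  1.000e-04  1.684e-01] tgt [ 0.448 -0.272  0.16 ]
cam z in tool [-2.65466089e-01  3.49217367e-04  9.64120134e-01] cam x in tool [ 2.13905462e-04  9.99999931e-01 -3.03315620e-04] off [ 0.06686128 -0.0002382  -0.1667985 ]
brick 839 ((641.2388916015625, 24.000534057617188), (80.12617492675781, 113.19190216064453), 14.040701866149902) [0.08677285 0.0037751 ]
fencetop 277 ((642.048583984375, 20.19546890258789), (79.37531280517578, 119.5185775756836), 14.757925033569336) [ 0.08663118 -0.00011258]
-0.13 156 [0.009 0.015 0.018] 9.0 -9.0
-0.12 177 [0.01  0.015 0.021] -0.022 0.022
-0.11 213 [0.011 0.016 1.216] -0.024 0.025
-0.1 182 [0.012 0.032 0.052] -0.049 0.047
-0.09 180 [0.012 0.045 0.052] -0.054 0.05
-0.08 164 [0.013 0.029 0.052] -0.05 0.044
-0.07 177 [0.011 0.016 0.04 ] -0.024 0.025
-0.06 173 [0.011 0.016 0.041] -0.025 0.025
-0.05 189 [0.011 0.016 0.052] -0.029 0.027
-0.04 178 [0.013 0.049 0.088] -0.03 0.03
-0.03 173 [0.012 0.019 0.089] -0.03 0.029
-0.02 150 [0.011 0.016 0.051] -0.029 0.026
-0.01 173 [0.011 0.015 0.019] 9.0 -9.0
-0.0 175 [0.01  0.015 0.019] 9.0 -9.0
0.01 176 [0.011 0.015 0.019] 9.0 -9.0
0.02 177 [0.009 0.015 0.019] 9.0 -9.0
0.03 169 [0.012 0.016 0.02 ] 9.0 -9.0
0.04 247 [0.011 0.018 0.055] -0.051 0.059
0.05 179 [0.014 0.053 0.057] -0.053 0.06
0.06 174 [0.013 0.053 0.057] -0.053 0.06
0.07 177 [0.014 0.053 0.057] -0.053 0.06
0.08 171 [0.015 0.053 0.057] -0.053 0.06
0.09 179 [0.015 0.053 0.056] -0.053 0.06
0.1 175 [0.014 0.053 0.057] -0.053 0.06
0.11 204 [0.015 0.059 0.064] -0.06 0.059
0.12 109 [0.014 0.06  0.064] -0.059 0.06
0.13 6 [0.005 0.006 0.007] 9.0 -9.0
cab [ 0.29094233 -0.77956388  0.05001899] [ 0.55122763 -0.03057634  1.21604311]
```

```bash
python3 -m inch '[[-1,[0.4,-0.3,0],[0,0,0]],[-1,[0.9,-0.6,0],[0,0,0]],[-1,[0.92,-0.6,0],[0,0,0]]]' 40
python3 -m inch '[[-1,[0.4,-0.3,0],[0,0,0]],[-1,[0.9,-0.6,0],[0,0,0]],[-1,[0.92,-0.6,0],[0,0,0]]]'
python3 -m inch '[[-1,[0.4,-0.3,0],[0,0,0.02]],[-1,[0.9,-0.6,0],[0,0,0.04]],[-1,[0.92,-0.6,0],[0,0,0.06]],[-1,[0.92,-0.6,0],[0,0,0.08]],[-1,[0.92,-0.6,0],[0,0,0.10]],[-1,[0.92,-0.6,0],[0,0,0.12]],[-1,[0.92,-0.6,0],[0,0,0.14]],[-1,[0.92,-0.6,0],[0,0,0.168]],[-1,[0.92,-0.6,0],[0,0,0.168]],[-1,[0.92,-0.6,0],[0,0,0.168]]]'
python3 - <<'E'
from h import *
ci=camera_info('wrist');im,d=snapshot('wrist');cv2.imwrite('pics/w1.png',im);np.save('pics/w1.npy',d)
P=pts(d,ci)
q=P.reshape(-1,3)
q=q[(np.hypot(q[:,0]-.448,q[:,1]+.272)<.04)]
for lo,hi in [(.036,.044),(.068,.08)]:
    m=q[(q[:,2]>lo)&(q[:,2]<hi)]
    if len(m)>5: print(len(m),np.median(m[:,2]),cv2.minAreaRect((m[:,:2]*1000).astype(np.float32)))
plan([.448,-.272,.16],-34)
E
```

```text
t: 0.45
tcp_pos: [0.3368, -0.4582, 0.2068]
tool_rot: [0.973, 0.232, 0.0, -0.003]
force: [-0.7, -0.1, 0.6]
finger_gap: 0.998
t: 0.75
tcp_pos: [0.392, -0.3642, 0.2072]
tool_rot: [0.973, 0.232, -0.0, -0.002]
force: [0.1, -0.3, -0.2]
finger_gap: 1.0
t: 1.75
tcp_pos: [0.4462, -0.2747, 0.2074]
tool_rot: [0.957, -0.29, 0.0, 0.0]
force: [-0.1, -0.3, -0.3]
finger_gap: 0.999
587 0.04015823569506627 ((446.18280029296875, -272.32952880859375), (49.63999557495117, 20.149017333984375), 56.18412399291992)
400 0.07411688027155311 ((446.32763671875, -272.2728271484375), (29.625715255737305, 9.916337013244629), 55.698055267333984)
t 1.80 tcp [ 0.4462 -0.2746  0.2075] hd -33.73 F [-0.45 -0.74  0.63] gap 0.996
 shift units [ 0.0006 -0.0313  0.4747] turn units [ 0.     -0.      0.0008] tgt [ 0.448 -0.272  0.16 ]
```

View pics/w1.png

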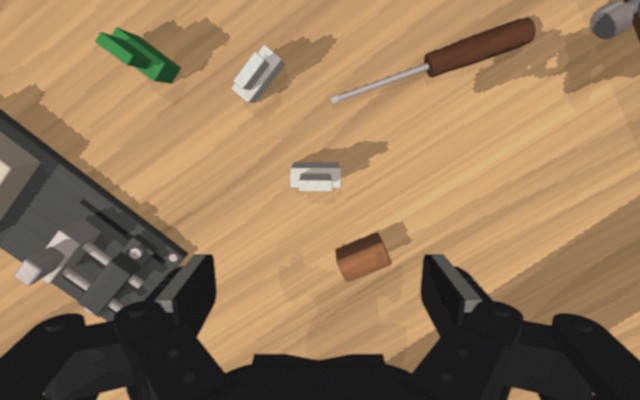

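The wrist view has s3 at (315,177), with its tab centre at (0.4463,-0.2723), top at 74 mm and long axis at about 56°. That is within 2 mm of the top view. Going down to grasp.

```bash
python3 - <<'E'
from h import *
plan([.4466,-.2723,.047],-34)
E
python3 -m inch '[[-1,[-0.005,-0.023,0.4],[0,0,0]],[-1,[-0.005,-0.023,0.8],[0,0,0]],[-1,[-0.005,-0.023,1],[0,0,0]],[-1,[-0.005,-0.023,1],[0,0,0]]]'
python3 - <<'E'
from h import *
plan([.4466,-.2723,.047],-34)
E
```

```text
t 1.80 tcp [ 0.4462 -0.2746  0.2075] hd -33.73 F [-0.45 -0.74  0.63] gap 0.996
 shift units [-0.0096 -0.0213  1.6047] turn units [ 0.     -0.      0.0008] tgt [ 0.4466 -0.2723  0.047 ]
t: 2.2
tcp_pos: [0.4452, -0.2704, 0.1048]
tool_rot: [0.957, -0.29, -0.003, -0.001]
force: [0.2, 0.7, 0.8]
finger_gap: 1.001
t 2.20 tcp [ 0.4452 -0.2704  0.1048] hd -33.76 F [0.23 0.73 0.79] gap 1.001
 shift units [0.0256 0.0085 0.5775] turn units [-0.0002  0.0011  0.0007] tgt [ 0.4466 -0.2723  0.047 ]
```

```bash
python3 -m inch '[[-1,[0.005,0,0.2],[0,0,0]],[-1,[0.005,0,0.4],[0,0,0]],[-1,[0.005,0,0.56],[0,0,0]],[-1,[0.005,0,0.57],[0,0,0]],[-1,[0.005,0,0.57],[0,0,0]]]'
python3 - <<'E'
from h import *
plan([.4466,-.2723,.047],-34)
E
```

```text
t: 2.7
tcp_pos: [0.4482, -0.2728, 0.0514]
tool_rot: [0.957, -0.291, 0.001, 0.0]
force: [-1.2, 1.0, 0.2]
finger_gap: 1.003
t 2.70 tcp [ 0.4482 -0.2728  0.0514] hd -33.81 F [-1.16  1.01  0.2 ] gap 1.003
 shift units [-0.0159  0.0042  0.0441] turn units [ 0.     -0.0002  0.0005] tgt [ 0.4466 -0.2723  0.047 ]
```

```bash
python3 -m inch '[[-1,[-0.012,0,0.04],[0,0,0]],[-1,[-0.012,0,0.04],[0,0,0]],[1,[-0.012,0,0.04],[0,0,0]],[1,[-0.012,0,0.04],[0,0,0]],[1,[-0.012,0,0.04],[0,0,0]],[1,[-0.012,0,0.04],[0,0,0]],[1,[-0.012,0,0.04],[0,0,0]],[1,[-0.012,0,0.04],[0,0,0]]]' 40
python3 -m inch '[[1,[0,0,0],[0,0,0]],[1,[0,0,0],[0,0,0]],[1,[0,0,0],[0,0,0]]]'
python3 - <<'E'
from h import *
plan([.4466,-.2723,.047],-34)
im,d=snapshot('wrist');cv2.imwrite('pics/w2.png',im)
E
```

```text
t: 3.5
tcp_pos: [0.4466, -0.2717, 0.0469]
tool_rot: [0.957, -0.291, 0.0, 0.0]
force: [-0.8, -0.0, 5.4]
finger_gap: 0.317
t: 3.8
tcp_pos: [0.4466, -0.2717, 0.0469]
tool_rot: [0.957, -0.291, 0.0, 0.0]
force: [-0.6, 0.2, 5.9]
finger_gap: 0.314
t 3.80 tcp [ 0.4466 -0.2717  0.0469] hd -33.85 F [-0.62  0.15  5.88] gap 0.314
 shift units [ 0.003   0.0053 -0.0006] turn units [ 0.     -0.0001  0.0004] tgt [ 0.4466 -0.2723  0.047 ]
```

View pics/w2.png

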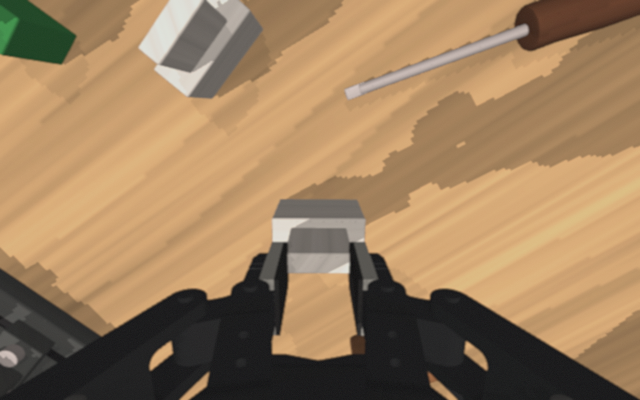

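The tab at (320,250) sits between both pads, with the opening at 0.31. Lifting.

```bash
python3 -m inch '[[1,[0,0,-0.1],[0,0,0]],[1,[0,0,-0.4],[0,0,0]],[1,[0,0,-0.7],[0,0,0]],[1,[0,0,-0.9],[0,0,0]],[1,[0,0,-0.9],[0,0,0]]]'
python3 - <<'E'
from h import *
im,d=snapshot('wrist');cv2.imwrite('pics/w3.png',im)
x,y=fx(.01,0)
plan([x,y,.14],14.1)
E
```

```text
t: 4.35
tcp_pos: [0.448, -0.2727, 0.1391]
tool_rot: [0.957, -0.291, 0.003, 0.001]
force: [0.2, -0.6, -1.6]
finger_gap: 0.319
t 4.40 tcp [ 0.447  -0.2719  0.1375] hd -33.85 F [ 0.37 -0.79 -3.07] gap 0.314
 shift units [-0.5209 -2.9435 -0.0273] turn units [ 0.0002 -0.0004 -0.1332] tgt [0.5677 0.0016 0.14  ]
```

View pics/w3.png

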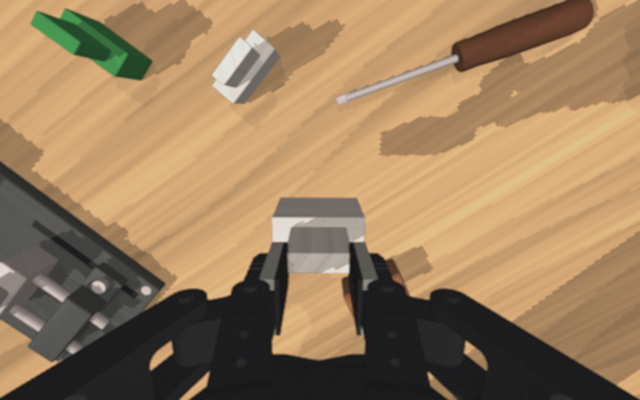

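The block is held. I'll carry it towards the bed and stop short, so the wrist camera can refine the fixture, brick and jaw.

```bash
python3 -m inch '[[1,[-0.08,-0.3,-0.1],[0,0,-0.01]],[1,[-0.2,-0.6,-0.3],[0,0,-0.03]],[1,[-0.26,-0.9,-0.5],[0,0,-0.05]],[1,[-0.27,-0.99,-0.55],[0,0,-0.07]],[1,[-0.27,-0.99,-0.55],[0,0,-0.09]],[1,[-0.27,-0.99,-0.55],[0,0,-0.11]],[1,[-0.27,-0.99,-0.55],[0,0,-0.1332]],[1,[-0.27,-0.99,-0.55],[0,0,-0.1332]],[1,[-0.27,-0.99,-0.55],[0,0,-0.1332]]]'
python3 - <<'E'
from h import *
x,y=fx(.01,-.11)
plan([x,y,.19],14.1)
E
```

```text
t: 5.3
tcp_pos: [0.4784, -0.1737, 0.1902]
tool_rot: [0.993, 0.121, -0.001, -0.001]
force: [-0.3, -0.6, -1.5]
finger_gap: 0.318
t 5.30 tcp [ 0.4784 -0.1737  0.1902] hd 13.93 F [-0.3  -0.59 -1.52] gap 0.318
 shift units [ 1.2919e+00 -3.8700e-01  4.0000e-04] turn units [-0.0003  0.0003 -0.0005] tgt [ 0.5945 -0.105   0.19  ]
```

```bash
python3 -m inch '[[1,[0.3,-0.1,0],[0,0,0]],[1,[0.7,-0.3,0],[0,0,0]],[1,[0.98,-0.38,0],[0,0,0]],[1,[1,-0.39,0],[0,0,0]],[1,[1,-0.39,0],[0,0,0]],[1,[1,-0.39,0],[0,0,0]]]'
python3 - <<'E'
from h import *
x,y=fx(.01,-.11)
plan([x,y,.19],14.1)
ci=camera_info('wrist');im,d=snapshot('wrist');cv2.imwrite('pics/w4.png',im);np.save('pics/w4.npy',d);np.save('pics/w4P.npy',pts(d,ci))
E
```

```text
t: 5.9
tcp_pos: [0.5653, -0.1122, 0.1908]
tool_rot: [0.993, 0.122, -0.001, -0.0]
force: [-0.1, -1.1, -2.0]
finger_gap: 0.315
t 5.90 tcp [ 0.5653 -0.1122  0.1908] hd 14.03 F [-0.06 -1.12 -2.04] gap 0.315
 shift units [0.3004 0.0013 0.0076] turn units [-0.0002  0.0004 -0.0002] tgt [ 0.5945 -0.105   0.19  ]
```

View pics/w4.png

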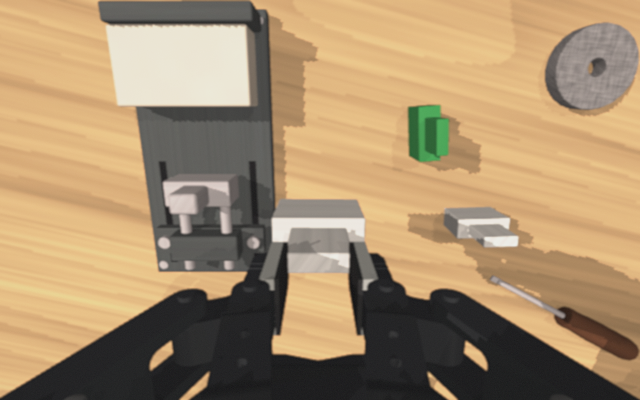

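Run:
```python
from h import *
P=np.load('pics/w4P.npy')
def rect(mask,n):
    m=P[mask];r=cv2.minAreaRect((m[:,:2]*1000).astype(np.float32));print(n,len(m),'z %.4f'%np.median(m[:,2]),np.round(r[0],2),np.round(r[1],2),round(r[2],2),'fx',tofx(np.array(r[0])/1000).round(4))
v,u=np.mgrid[0:400,0:640]
z=P[...,2]
rect((z>.049)&(z<.057)&(v<108)&(u<262)&(v>22),'brick')
rect((z>.056)&(z<.064)&(v<60)&(u<270),'fence')
rect((z>.046)&(z<.057)&(v>160)&(v<225)&(u<242)&(u>155),'jawtop')
rect((z>.08)&(z<.092)&(v>160)&(v<225)&(u<242)&(u>155),'post')
m=(z>.010)&(z<.019)&(u<285)&(v<285)
rect(m,'bed')
f=tofx(P)
b=(z>.049)&(z<.057)&(v<108)&(v>22)&(u<262)
print('brick near pct',np.percentile(f[b][:,0],[0.2,1,99]),np.percentile(f[b][:,1],[1,99]))
j=(z>.046)&(z<.057)&(v>160)&(v<225)&(u<242)&(u>155)
for a in np.arange(-.03,.031,.01):
    k=j&(abs(f[...,1]-a)<.004)
    if k.sum()>3: print('jaw',a.round(2),f[k][:,0].min(),f[k][:,0].max())
    k=b&(abs(f[...,1]-a)<.004); print('brick',a.round(2),f[k][:,0].min(),f[k][:,0].max())
# held block: body bottom/shoulder & tab
k=(u>270)&(u<366)&(v>198)&(v<275)
s,M,h=state();q=(P[k]-s['tcp_pos'])@M
zz=q[:,2]
for lo,hi in [(-.04,-.02),(-.004,.016)]:
    m=q[(zz>lo)&(zz<hi)];print('held',len(m),np.median(m[:,2]),cv2.minAreaRect((m[:,:2]*1000).astype(np.float32)))
```

```text
brick 11443 z 0.0533 [634.    19.99] [ 64.53 120.55] 14.38 fx [0.0788 0.0017]
fence 3339 z 0.0603 [660.57  26.22] [ 37.97 120.47] 14.18 fx [0.1061 0.0012]
jawtop 1041 z 0.0530 [527.96  -7.46] [24.72 60.09] 13.56 fx [-0.0308  0.0009]
post 657 z 0.0868 [528.62  -7.71] [17.36 23.85] 14.03 fx [-0.0302  0.0005]
bed 14998 z 0.0153 [5.5833e+02 3.8000e-01] [258.84 130.24] 14.11 fx [0.0006 0.0011]
brick near pct [0.04640679 0.04719839 0.1104543 ] [-0.05169054  0.05979722]
jaw -0.03 -0.042935992515697956 -0.01873008106738772
brick -0.03 0.04715037004785535 0.11084122310073126
jaw -0.02 -0.04331491890072505 -0.018588015472047904
brick -0.02 0.04716098685518795 0.11080669890484099
jaw -0.01 -0.04319356482328265 -0.01859479627839545
brick -0.01 0.04717159708906814 0.11072969538788496
jaw 0.0 -0.02279625269975886 -0.018697543571245735
brick 0.0 0.04718137541475009 0.11070453897743004
jaw 0.01 -0.023455861326200166 -0.018670505161360682
brick 0.01 0.04719268443171201 0.11092881589036868
jaw 0.02 -0.028892266909402945 -0.018523191161823584
brick 0.02 0.04720268988344397 0.11087739161583415
jaw 0.03 -0.04271011924297987 -0.018863706883070694
brick 0.03 0.04638882587190961 0.11079707487233209
held 2099 -0.02702943518455726 ((2.949875831604004, -0.19953346252441406), (40.082550048828125, 16.520296096801758), 89.7988052368164)
held 2213 0.007057266091841809 ((3.133666753768921, -0.15108680725097656), (14.343215942382812, 50.05604553222656), 0.20887090265750885)
```

The wrist fit agrees with the top view. The bed heading is 14.1°, the brick face is at fixture x ≈ +46.8 mm and the jaw front at ≈ -19 mm. The gap is about 65 mm, so three blocks fit with about 5 mm to spare. I'll place the first block against the brick by touch.

```bash
sed -i 's/^FX=.*/FX=np.array([.5582,.0002]);FH=14.1/' h.py
python3 - <<'E'
from h import *
x,y=fx(.029,0)
plan([x,y,.14],14.1)
E
```

```text
t 5.95 tcp [ 0.5653 -0.1124  0.191 ] hd 14.01 F [ 0.02  0.7  -0.99] gap 0.312
 shift units [ 0.4944 -1.11    0.5101] turn units [-0.0001  0.0003 -0.0003] tgt [0.5863 0.0073 0.14  ]
```

```bash
python3 -m inch '[[1,[0.15,-0.3,0.1],[0,0,0]],[1,[0.35,-0.65,0.3],[0,0,0]],[1,[0.48,-0.9,0.48],[0,0,0]],[1,[0.49,-1,0.5],[0,0,0]],[1,[0.49,-1,0.5],[0,0,0]]]'
python3 - <<'E'
from h import *
x,y=fx(.029,0)
plan([x,y,.065],14.1)
E
```

```text
t: 6.45
tcp_pos: [0.5883, -0.0024, 0.141]
tool_rot: [0.992, 0.123, -0.001, -0.0]
force: [0.3, -0.5, -0.7]
finger_gap: 0.314
t 6.45 tcp [ 0.5883 -0.0024  0.141 ] hd 14.16 F [ 0.26 -0.47 -0.75] gap 0.314
 shift units [ 0.007  -0.098   0.7597] turn units [-0.0002  0.0004  0.0002] tgt [0.5863 0.0073 0.065 ]
```

```bash
python3 -m inch '[[1,[0,-0.1,0.2],[0,0,0]],[1,[0,-0.1,0.45],[0,0,0]],[1,[0,-0.1,0.65],[0,0,0]],[1,[0,-0.1,0.74],[0,0,0]],[1,[0,-0.1,0.74],[0,0,0]],[1,[0,-0.1,0.74],[0,0,0]],[1,[0,-0.1,0.74],[0,0,0]]]'
python3 - <<'E'
from h import *
x,y=fx(.029,0)
plan([x,y,.0635],14.1)
E
```

```text
t: 7.15
tcp_pos: [0.5885, 0.0059, 0.0689]
tool_rot: [0.992, 0.122, 0.001, 0.0]
force: [0.6, 0.3, -0.9]
finger_gap: 0.315
t 7.15 tcp [0.5885 0.0059 0.0689] hd 14.07 F [ 0.64  0.34 -0.93] gap 0.315
 shift units [-0.0182 -0.0183  0.0536] turn units [ 0.0002 -0.0004 -0.0001] tgt [0.5863 0.0073 0.0635]
```

```bash
python3 -m inch '[[1,[-0.01,-0.02,0.03],[0,0,0]],[1,[-0.01,-0.02,0.04],[0,0,0]],[1,[-0.01,-0.02,0.04],[0,0,0]],[1,[-0.01,-0.02,0.04],[0,0,0]]]'
python3 - <<'E'
from h import *
x,y=fx(.029,0)
plan([x,y,.0635],14.1)
E
```

```text
t: 7.55
tcp_pos: [0.586, 0.0084, 0.0636]
tool_rot: [0.992, 0.123, 0.0, 0.0]
force: [0.4, 0.4, -1.5]
finger_gap: 0.31
t 7.55 tcp [0.586  0.0084 0.0636] hd 14.12 F [ 0.39  0.41 -1.53] gap 0.310
 shift units [0.0005 0.012  0.0009] turn units [ 0. -0.  0.] tgt [0.5863 0.0073 0.0635]
```

```bash
cat > st.py <<'E'
from h import *
s,M,hd=state();h=np.radians(FH)
print('t %.2f fxpos'%s['t'],(tofx(s['tcp_pos'])*1000).round(2),'z %.4f hd %.2f'%(s['tcp_pos'][2],hd),'F_fx %.2f F_fy %.2f Fz %.2f'%(s['force'][0]*np.cos(h)+s['force'][1]*np.sin(h),-s['force'][0]*np.sin(h)+s['force'][1]*np.cos(h),s['force'][2]),'gap %.3f'%s['finger_gap'])
E
python3 st.py
python3 -m inch '[[1,[0.01,0.01,0],[0,0,0]],[1,[0.02,0.01,0],[0,0,0]],[1,[0.03,0.01,0],[0,0,0]],[1,[0.04,0.01,0],[0,0,0]],[1,[0.05,0.01,0],[0,0,0]],[1,[0.05,0.01,0],[0,0,0]],[1,[0.05,0.01,0],[0,0,0]]]' >/dev/null; python3 st.py
python3 -m inch '[[1,[0.01,0,0],[0,0,0]],[1,[0.01,0,0],[0,0,0]],[1,[0.01,0,0],[0,0,0]]]'>/dev/null; python3 st.py
python3 -m inch '[[1,[0.01,0,0],[0,0,0]],[1,[0.01,0,0],[0,0,0]],[1,[0.01,0,0],[0,0,0]]]'>/dev/null; python3 st.py
```

```text
t 7.55 fxpos [28.95  1.2 ] z 0.0636 hd 14.12 F_fx 0.48 F_fy 0.31 Fz -1.53 gap 0.310
t 8.25 fxpos [33.87  0.12] z 0.0635 hd 14.10 F_fx 0.24 F_fy 0.37 Fz -1.39 gap 0.318
t 8.55 fxpos [34.9  0.1] z 0.0635 hd 14.10 F_fx -0.56 F_fy 0.13 Fz -1.00 gap 0.315
t 8.85 fxpos [35.94  0.08] z 0.0635 hd 14.10 F_fx -0.07 F_fy -1.14 Fz -1.69 gap 0.315
```

```bash
python3 -m inch '[[1,[0.005,0,0],[0,0,0]],[1,[0.005,0,0],[0,0,0]],[1,[0.005,0,0],[0,0,0]]]'>/dev/null; python3 st.py
python3 -m inch '[[1,[0.005,0,0],[0,0,0]],[1,[0.005,0,0],[0,0,0]],[1,[0.005,0,0],[0,0,0]]]'>/dev/null; python3 st.py
```

```text
t 9.15 fxpos [36.31  0.14] z 0.0635 hd 14.10 F_fx -0.12 F_fy -0.27 Fz -1.11 gap 0.312
t 9.45 fxpos [36.81  0.13] z 0.0635 hd 14.10 F_fx -0.01 F_fy 0.04 Fz -2.03 gap 0.310
```

```bash
python3 -m inch '[[1,[0.005,0,0],[0,0,0]],[1,[0.005,0,0],[0,0,0]]]'>/dev/null; python3 st.py
python3 -m inch '[[1,[0.005,0,0],[0,0,0]],[1,[0.005,0,0],[0,0,0]]]'>/dev/null; python3 st.py
```

```text
t 9.65 fxpos [37.32  0.14] z 0.0635 hd 14.11 F_fx -0.57 F_fy -0.74 Fz -1.43 gap 0.318
t 9.85 fxpos [37.8   0.14] z 0.0635 hd 14.11 F_fx -0.31 F_fy -0.24 Fz -1.76 gap 0.317
```

```bash
python3 - <<'E'
from h import *
im,d=snapshot('wrist');cv2.imwrite('pics/w5.png',im);np.save('pics/w5.npy',d)
im,d=snapshot('top');cv2.imwrite('pics/t5.png',cv2.resize(im[140:255,270:360],None,fx=5,fy=5,interpolation=cv2.INTER_CUBIC))
E
python3 st.py
```

```text
t 9.95 fxpos [37.76  0.15] z 0.0635 hd 14.11 F_fx -0.47 F_fy 0.26 Fz -1.52 gap 0.315
```

View pics/w5.png

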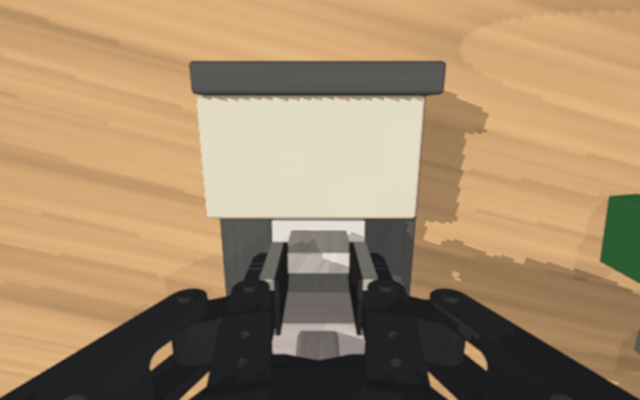

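Run:
```python
from h import *
P=pts(np.load('pics/w5.npy'),camera_info('wrist'))
f=tofx(P)*1000;z=P[...,2]
b=f[(z>.049)&(z<.0545)&(f[...,0]>30)&(f[...,0]<112)]
for v in range(205,250,3):
    print(v,f[v,300].round(1),z[v,300].round(4),'|',f[v,240].round(1),z[v,240].round(4))
for v in range(85,112,4): print(v,f[v,300].round(1),z[v,300].round(4))
```

```text
205 [53.4  9.9] 0.0534 | [53.2 42.2] 0.0525
208 [51.8  9.9] 0.0535 | [51.5 42.2] 0.0527
211 [49.7 10. ] 0.0521 | [50.2 42. ] 0.0539
214 [48.3 10. ] 0.0529 | [48.4 42.2] 0.0535
217 [46.3 10.1] 0.0521 | [46.6 42.4] 0.0532
220 [45.9  9.9] 0.0562 | [32.3 51.4] 0.0157
223 [44.1  9.9] 0.0557 | [30.2 51.6] 0.0157
226 [42.5  9.9] 0.056 | [28.1 51.7] 0.0155
229 [104.6   0.2] 0.2303 | [25.7 52.1] 0.0148
232 [41.   9.7] 0.0612 | [23.6 52.2] 0.0148
235 [41.6  9.4] 0.067 | [21.5 52.2] 0.015
238 [41.6  9.2] 0.0711 | [19.7 52.2] 0.0158
241 [42.   8.9] 0.076 | [17.  52.6] 0.0146
244 [41.9  8.7] 0.0794 | [14.6 52.9] 0.014
247 [42.5  8.5] 0.0843 | [12.9 52.8] 0.0151
85 [113.9   8.7] 0.0611
89 [112.2   8.7] 0.0607
93 [110.4   8.8] 0.0596
97 [108.7   9.1] 0.0535
101 [106.8   9.2] 0.0534
105 [104.9   9.2] 0.0536
109 [103.    9.2] 0.0537
```

```bash
python3 -m inch '[[1,[0.005,0,0],[0,0,0]],[1,[0.005,0,0],[0,0,0]],[1,[0.005,0,0],[0,0,0]]]'>/dev/null; python3 st.py
python3 -m inch '[[1,[0.005,0,0],[0,0,0]],[1,[0.005,0,0],[0,0,0]],[1,[0.005,0,0],[0,0,0]]]'>/dev/null; python3 st.py
```

```text
t 10.25 fxpos [38.28  0.16] z 0.0635 hd 14.11 F_fx -2.01 F_fy -0.37 Fz -2.08 gap 0.317
t 10.55 fxpos [38.78  0.15] z 0.0635 hd 14.11 F_fx -1.35 F_fy 0.73 Fz -1.46 gap 0.318
```

```bash
python3 -m inch '[[1,[0.005,0,0],[0,0,0]],[1,[0.005,0,0],[0,0,0]],[1,[0.005,0,0],[0,0,0]]]'>/dev/null; python3 st.py
python3 - <<'E'
from h import *
im,d=snapshot('wrist');cv2.imwrite('pics/w6.png',im);np.save('pics/w6.npy',d)
P=pts(d,camera_info('wrist'))
f=tofx(P)*1000;z=P[...,2]
for v in list(range(85,112,3))+list(range(205,250,4)):
    print(v,f[v,300].round(1),z[v,300].round(4),'|',f[v,240].round(1),z[v,240].round(4))
E
python3 st.py
```

```text
t 10.85 fxpos [39.31  0.14] z 0.0635 hd 14.10 F_fx -1.42 F_fy 0.75 Fz -2.23 gap 0.317
85 [115.5   8.7] 0.0605 | [115.4  36.5] 0.0617
88 [114.1   8.7] 0.0611 | [114.1  36.8] 0.0607
91 [112.8   8.7] 0.0603 | [106.2   0.2] 0.2303
94 [111.4   8.8] 0.0606 | [111.4  36.9] 0.0611
97 [110.2   8.9] 0.0578 | [110.1  37.5] 0.0588
100 [108.8   9.2] 0.0531 | [108.9  39. ] 0.052
103 [107.4   9.1] 0.0543 | [107.4  38.8] 0.0533
106 [106.    9.2] 0.0529 | [106.   38.8] 0.0538
109 [104.6   9.2] 0.0539 | [104.5  39. ] 0.0535
205 [54.9  9.9] 0.0531 | [55.1 41.8] 0.054
209 [52.5 10. ] 0.0525 | [52.5 42.3] 0.0526
213 [50.4 10. ] 0.0533 | [50.6 42.1] 0.0537
217 [48.4 10. ] 0.0538 | [48.2 42.4] 0.0533
221 [45.7 10. ] 0.0528 | [32.7 51.8] 0.0145
225 [44.6  9.9] 0.0561 | [30.4 51.6] 0.0159
229 [42.4  9.9] 0.0562 | [27.7 51.7] 0.0161
233 [41.4  9.8] 0.0596 | [24.6 52. ] 0.0155
237 [41.7  9.4] 0.0661 | [21.9 52.2] 0.0156
241 [42.6  9. ] 0.0737 | [19.1 52.3] 0.0157
245 [43.3  8.7] 0.0804 | [16.2 52.5] 0.0158
249 [43.6  8.4] 0.0858 | [13.1 52.8] 0.0153
t 10.90 fxpos [39.29  0.16] z 0.0635 hd 14.11 F_fx -1.23 F_fy 0.42 Fz -1.49 gap 0.317
```

The tab front leans (41.4 mm low, 43.6 mm high), so the block met the brick at TCP ≈ 36.5 and has been tilting in the pads since then. The brick has not moved. I'll back off to 36.0, set it down so the bed straightens it, and release.

```bash
python3 -m inch '[[1,[-0.02,0,0],[0,0,0]],[1,[-0.033,0,0],[0,0,0]],[1,[-0.033,0,0.005],[0,0,0]],[1,[-0.033,0,0.01],[0,0,0]],[1,[-0.033,0,0.01],[0,0,0]],[1,[-0.033,0,0.01],[0,0,0]]]'>/dev/null; python3 st.py
python3 -m inch '[[1,[0,0,0.005],[0,0,0]],[1,[0,0,0.005],[0,0,0]],[1,[0,0,0.005],[0,0,0]]]'>/dev/null; python3 st.py
python3 -m inch '[[1,[0,0,0.005],[0,0,0]],[1,[0,0,0.005],[0,0,0]],[1,[0,0,0.005],[0,0,0]]]'>/dev/null; python3 st.py
```

```text
t 11.50 fxpos [36.31  0.  ] z 0.0625 hd 14.10 F_fx 0.13 F_fy -0.21 Fz -1.43 gap 0.318
t 11.80 fxpos [3.626e+01 2.000e-02] z 0.0621 hd 14.10 F_fx -0.51 F_fy -0.22 Fz -1.25 gap 0.316
t 12.10 fxpos [3.631e+01 3.000e-02] z 0.0620 hd 14.10 F_fx -0.14 F_fy 0.42 Fz 4.40 gap 0.315
```

```bash
python3 -m inch '[[0.0,[-0.003,0,0],[0,0,0]],[-0.3,[-0.003,0,0],[0,0,0]],[-0.5,[-0.003,0,0],[0,0,0]],[-0.5,[-0.003,0,0],[0,0,0]],[-0.5,[-0.003,0,-0.2],[0,0,0]],[-0.5,[-0.003,0,-0.6],[0,0,0]],[-0.5,[-0.003,0,-1],[0,0,0]],[-0.5,[-0.003,0,-1],[0,0,0]]]'>/dev/null; python3 st.py
python3 - <<'E'
from h import *
im,d=snapshot('wrist');cv2.imwrite('pics/w7.png',im);np.save('pics/w7.npy',d)
P=pts(d,camera_info('wrist'))
f=tofx(P)*1000;z=P[...,2]
t=(z>.083)&(z<.093)&(f[...,0]>20)&(f[...,0]<60);
q=f[t][:,:2].astype(np.float32);print(len(q),np.median(z[t]),cv2.minAreaRect(q))
t=(z>.0535)&(z<.058)&(f[...,0]>15)&(f[...,0]<46)&(abs(f[...,1])<30)
q=f[t][:,:2].astype(np.float32);print(len(q),np.median(z[t]),cv2.minAreaRect(q))
b=(z>.05)&(z<.0545)&(f[...,0]>40)&(f[...,0]<108)&(abs(f[...,1])>28)
print('brick near',np.percentile(f[b][:,0],1))
x,y=.5573,-.2805
plan([x,y,.16],16)
E
```

```text
t 12.90 fxpos [39.84 -1.55] z 0.1672 hd 14.12 F_fx 0.41 F_fy 0.82 Fz -0.42 gap 0.750
544 0.08661145941831101 ((33.7849235534668, 0.6212539672851562), (29.74176788330078, 9.704886436462402), 89.97061920166016)
118 0.053980362598033405 ((34.171443939208984, 0.3487091064453125), (18.488155364990234, 47.610260009765625), 1.0535916090011597)
brick near 45.04336305085603
t 12.95 tcp [0.5952 0.0087 0.1646] hd 14.11 F [0.15 0.63 0.27] gap 0.751
 shift units [-1.073   2.712   0.0467] turn units [ 0.0005 -0.001  -0.0053] tgt [ 0.5573 -0.2805  0.16  ]
```

View pics/w7.png

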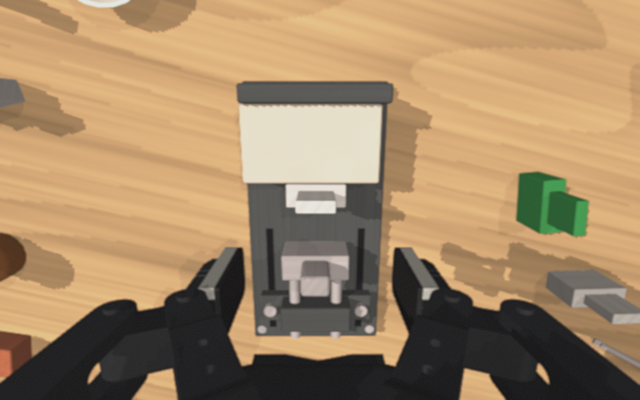

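Block 1 stands upright at (315,198), on the centre line, with its front about 1 mm from the brick. Next is s2.

```bash
python3 -m inch '[[-1,[-0.1,0.35,0],[0,0,0]],[-1,[-0.3,0.75,0],[0,0,0]],[-1,[-0.35,0.97,0],[0,0,0]]]'>/dev/null
python3 -m inch '[[-1,[-0.15,0.4,0],[0,0,0]],[-1,[-0.3,0.85,0],[0,0,0]],[-1,[-0.35,0.97,0],[0,0,-0.005]]]'>/dev/null
python3 -m inch '[[-1,[-0.15,0.3,0],[0,0,0]],[-1,[-0.35,0.7,0],[0,0,0]],[-1,[-0.35,0.77,0],[0,0,0]],[-1,[-0.35,0.77,0],[0,0,0]],[-1,[-0.35,0.77,0],[0,0,0]],[-1,[-0.35,0.77,0],[0,0,0]]]'>/dev/null
python3 - <<'E'
from h import *
plan([.5573,-.2805,.16],16)
ci=camera_info('wrist');im,d=snapshot('wrist');cv2.imwrite('pics/w8.png',im)
P=pts(d,ci)
q=P.reshape(-1,3)
q=q[(np.hypot(q[:,0]-.5573,q[:,1]+.2805)<.04)]
for lo,hi in [(.036,.044),(.068,.08)]:
    m=q[(q[:,2]>lo)&(q[:,2]<hi)]
    if len(m)>5: print(len(m),np.median(m[:,2]),cv2.minAreaRect((m[:,:2]*1000).astype(np.float32)))
E
```

```text
t 14.15 tcp [ 0.5594 -0.278   0.1608] hd 15.99 F [0.03 0.16 0.2 ] gap 1.005
 shift units [-0.0273  0.0184  0.0085] turn units [-0.0003  0.0002 -0.    ] tgt [ 0.5573 -0.2805  0.16  ]
762 0.04026297710782162 ((557.5904541015625, -280.31536865234375), (19.555068969726562, 49.37993240356445), 16.028465270996094)
548 0.0741442611509045 ((557.4559326171875, -280.5849609375), (10.174753189086914, 29.274126052856445), 16.52210807800293)
```

View pics/w8.png

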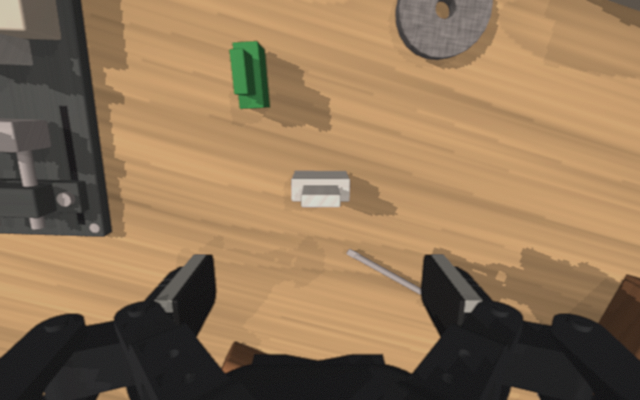

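s2 is at (321,190), with its tab at (0.5575,-0.2804), top at 74 mm and heading 16°, matching the top view. Descending.

```bash
python3 -m inch '[[-1,[-0.025,0.015,0.3],[0,0,0]],[-1,[-0.025,0.015,0.6],[0,0,0]],[-1,[-0.025,0.015,0.8],[0,0,0]],[-1,[-0.025,0.015,0.9],[0,0,0]],[-1,[-0.025,0.015,0.9],[0,0,0]],[-1,[-0.025,0.015,0.9],[0,0,0]]]'>/dev/null
python3 - <<'E'
from h import *
plan([.5575,-.2804,.047],16)
E
```

```text
t 14.80 tcp [ 0.5585 -0.2819  0.0723] hd 15.95 F [0.45 0.7  0.59] gap 1.003
 shift units [-0.0054 -0.0169  0.2525] turn units [ 0.0002 -0.0001 -0.0001] tgt [ 0.5575 -0.2804  0.047 ]
```

```bash
python3 -m inch '[[-1,[-0.002,-0.01,0.12],[0,0,0]],[-1,[-0.002,-0.01,0.22],[0,0,0]],[-1,[-0.002,-0.01,0.235],[0,0,0]],[-1,[-0.002,-0.01,0.235],[0,0,0]],[-1,[-0.002,-0.01,0.235],[0,0,0]]]'>/dev/null
python3 - <<'E'
from h import *
plan([.5575,-.2804,.047],16)
E
```

```text
t 15.30 tcp [ 0.5574 -0.2812  0.0481] hd 15.90 F [0.34 0.58 0.43] gap 1.001
 shift units [ 0.0036 -0.0075  0.0106] turn units [ 0.     -0.     -0.0003] tgt [ 0.5575 -0.2804  0.047 ]
```

```bash
python3 -m inch '[[-1,[0.003,-0.007,0.007],[0,0,0]],[1,[0.003,-0.007,0.007],[0,0,0]],[1,[0.003,-0.007,0.007],[0,0,0]],[1,[0.003,-0.007,0.007],[0,0,0]],[1,[0.003,-0.007,0.007],[0,0,0]],[1,[0.003,-0.007,0.007],[0,0,0]],[1,[0.003,-0.007,0.007],[0,0,0]],[1,[0.003,-0.007,0.007],[0,0,0]],[1,[0.003,-0.007,0.007],[0,0,0]]]' 40
python3 -m inch '[[1,[0,0,-0.1],[0,0,0]],[1,[0,0,-0.4],[0,0,0]],[1,[0,0,-0.7],[0,0,0]],[1,[0,0,-0.97],[0,0,0]],[1,[0,0,-0.97],[0,0,0]],[1,[0,0,-0.97],[0,0,0]]]'
python3 - <<'E'
from h import *
plan([*fx(.0155,0),.15],14.1)
E
```

```text
t: 16.2
tcp_pos: [0.5575, -0.2803, 0.0477]
tool_rot: [0.99, 0.138, 0.0, 0.0]
force: [-0.6, 0.9, 5.3]
finger_gap: 0.314
t: 16.8
tcp_pos: [0.5572, -0.2804, 0.1444]
tool_rot: [0.99, 0.138, 0.0, 0.0]
force: [-0.1, -0.2, -0.2]
finger_gap: 0.315
t 16.80 tcp [ 0.5572 -0.2804  0.1444] hd 15.90 F [-0.12 -0.2  -0.18] gap 0.315
 shift units [ 0.933  -2.6908 -0.057 ] turn units [ 0.0001 -0.      0.005 ] tgt [0.5732 0.004  0.15  ]
```

```bash
python3 -m inch '[[1,[0.1,-0.3,-0.1],[0,0,0]],[1,[0.2,-0.7,-0.2],[0,0,0]],[1,[0.31,-0.97,-0.2],[0,0,0]]]'>/dev/null
python3 -m inch '[[1,[0.15,-0.4,0],[0,0,0]],[1,[0.3,-0.85,0],[0,0,0]],[1,[0.31,-0.97,0],[0,0,0.005]]]'>/dev/null
python3 -m inch '[[1,[0.15,-0.3,0],[0,0,0]],[1,[0.28,-0.65,0],[0,0,0]],[1,[0.3,-0.75,0],[0,0,0]],[1,[0.3,-0.75,0],[0,0,0]],[1,[0.3,-0.75,0],[0,0,0]],[1,[0.3,-0.75,0],[0,0,0]]]'>/dev/null
python3 - <<'E'
from h import *
plan([*fx(.0155,0),.065],14.1)
im,d=snapshot('wrist');cv2.imwrite('pics/w9.png',im)
P=pts(d,camera_info('wrist'));s,M,_=state()
f=tofx(P)*1000;z=P[...,2]
q=(P-s['tcp_pos'])@M*1000
v,u=np.mgrid[0:400,0:640]
k=(u>270)&(u<366)&(v>198)&(v<275)&(q[...,2]>-3)&(q[...,2]<16);m=q[k];print('held shoulder',len(m),np.percentile(m[:,0],99),np.median(m[:,2]))
b=(z>.05)&(z<.0545)&(f[...,0]>40)&(f[...,0]<108)&(abs(f[...,1])>28);print('brick near',np.percentile(f[b][:,0],1))
k=(z>.0545)&(z<.07)&(f[...,0]>10)&(f[...,0]<46)&(abs(f[...,1])<27);print('b1 body',np.percentile(f[k][:,0],[1,99]))
E
python3 st.py
```

```text
t 18.00 tcp [0.5744 0.002  0.1638] hd 14.02 F [-0.55 -0.69 -1.49] gap 0.312
 shift units [-0.0059 -0.0223  0.9875] turn units [ 0.      0.0002 -0.0002] tgt [0.5732 0.004  0.065 ]
held shoulder 2160 9.85454549569342 7.597829225468931
brick near 46.91070099485469
b1 body [26.26176015 45.75670872]
t 18.05 fxpos [16.27 -2.32] z 0.1640 hd 14.00 F_fx -0.41 F_fy 0.11 Fz -0.47 gap 0.312
```

View pics/w9.png

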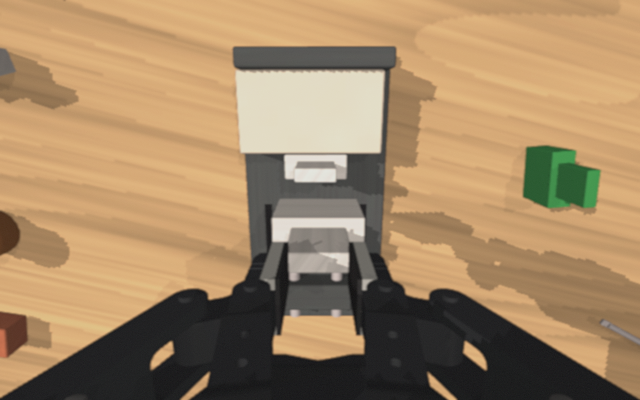

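```bash
python3 -m inch '[[1,[-0.03,-0.022,0.3],[0,0,0]],[1,[-0.03,-0.022,0.6],[0,0,0]],[1,[-0.03,-0.022,0.8],[0,0,0]],[1,[-0.03,-0.022,0.86],[0,0,0]],[1,[-0.03,-0.022,0.9],[0,0,0]],[1,[-0.03,-0.022,0.9],[0,0,0]],[1,[-0.03,-0.022,0.9],[0,0,0]],[1,[-0.03,-0.022,0.9],[0,0,0]]]'>/dev/null
python3 st.py
python3 - <<'E'
from h import *
plan([*fx(.0145,0),.0645],14.1)
E
```

```text
t 18.85 fxpos [14.49  0.81] z 0.0754 hd 14.10 F_fx -0.74 F_fy 0.70 Fz -0.87 gap 0.311
t 18.85 tcp [0.5721 0.0045 0.0754] hd 14.10 F [-0.89  0.5  -0.87] gap 0.311
 shift units [-1.000e-04  8.000e-03  1.092e-01] turn units [ 0.0002 -0.0003  0.    ] tgt [0.5723 0.0037 0.0645]
```

```bash
python3 -m inch '[[1,[0,0.005,0.05],[0,0,0]],[1,[0,0.005,0.09],[0,0,0]],[1,[0,0.005,0.1],[0,0,0]],[1,[0,0.005,0.1],[0,0,0]],[1,[0,0.005,0.1],[0,0,0]]]'>/dev/null
python3 st.py
```

```text
t 19.35 fxpos [13.69  0.73] z 0.0642 hd 14.10 F_fx -0.23 F_fy -0.36 Fz -0.33 gap 0.310
```

```bash
python3 -m inch '[[1,[0.01,0.007,0],[0,0,0]],[1,[0.017,0.007,0],[0,0,0]],[1,[0.017,0.007,0.005],[0,0,0]],[1,[0.017,0.007,0.01],[0,0,0]],[1,[0.017,0.007,0.01],[0,0,0]],[1,[0.017,0.007,0.01],[0,0,0]]]'>/dev/null
python3 st.py
```

```text
t 19.95 fxpos [15.33  0.05] z 0.0633 hd 14.10 F_fx 0.81 F_fy -0.16 Fz -1.36 gap 0.311
```

```bash
python3 -m inch '[[1,[0.001,0,0.005],[0,0,0]],[1,[0.001,0,0.005],[0,0,0]],[1,[0.001,0,0.005],[0,0,0]]]'>/dev/null; python3 st.py
python3 -m inch '[[1,[0,0,0.004],[0,0,0]],[1,[0,0,0.004],[0,0,0]],[1,[0,0,0.004],[0,0,0]]]'>/dev/null; python3 st.py
```

```text
t 20.25 fxpos [1.554e+01 1.000e-02] z 0.0629 hd 14.10 F_fx -0.04 F_fy 0.47 Fz -0.83 gap 0.314
t 20.55 fxpos [15.67  0.07] z 0.0627 hd 14.10 F_fx -0.12 F_fy 0.39 Fz 2.09 gap 0.313
```

```bash
python3 -m inch '[[0.0,[0,0,0],[0,0,0]],[-0.3,[0,0,0],[0,0,0]],[-0.5,[0,0,0],[0,0,0]],[-0.5,[0,0,0],[0,0,0]],[-0.5,[0,0,-0.15],[0,0,0]],[-0.5,[0,0,-0.5],[0,0,0]],[-0.5,[0,0,-0.9],[0,0,0]],[-0.5,[0,0,-1],[0,0,0]],[-0.5,[0,0,-1],[0,0,0]],[-0.5,[0,0,-1],[0,0,0]]]'>/dev/null; python3 st.py
python3 - <<'E'
from h import *
ci=camera_info('wrist');im,d=snapshot('wrist');cv2.imwrite('pics/w10.png',im)
P=pts(d,ci);f=tofx(P)*1000;z=P[...,2]
b=(z>.05)&(z<.0545)&(f[...,0]>40)&(f[...,0]<108)&(abs(f[...,1])>28);print('brick near',np.percentile(f[b][:,0],1))
k=(z>.083)&(z<.094)&(f[...,0]>0)&(f[...,0]<60)&(abs(f[...,1])<25)
for lo,hi in [(25,50),(5,25)]:
    kk=k&(f[...,0]>lo)&(f[...,0]<hi);print('tab',np.median(z[kk]),cv2.minAreaRect(f[kk][:,:2].astype(np.float32)))
for c in (-18,0,18):
    j=(z>.049)&(z<.058)&(f[...,0]<-10)&(f[...,0]>-50)&(abs(f[...,1]-c)<4); print('jaw front',np.percentile(f[j][:,0],99.5))
k=(z>.052)&(z<.058)&(f[...,0]>0)&(f[...,0]<50)&(abs(f[...,1])>17)&(abs(f[...,1])<24)
print('bodies',np.percentile(f[k][:,0],[1,99]))
plan([.5995,.3142,.17],27)
E
```

```text
t 21.55 fxpos [14.63  0.36] z 0.1615 hd 14.10 F_fx -0.75 F_fy -0.83 Fz 0.18 gap 0.749
brick near 46.48422212918888
tab 0.08910760411690533 ((35.532779693603516, -0.1292247772216797), (29.878250122070312, 10.410178184509277), 89.82572937011719)
tab 0.08914221391770841 ((15.498918533325195, -0.20168209075927734), (10.35737133026123, 29.168241500854492), 0.4241444766521454)
jaw front -19.013929911254372
jaw front -18.81663134533856
jaw front -19.087783741577127
bodies [ 5.73691697 49.70264767]
t 21.60 tcp [0.5719 0.0042 0.1609] hd 14.10 F [ 0.26  0.84 -0.32] gap 0.753
 shift units [ 1.0228 -2.9395 -0.0903] turn units [-0.0003  0.0005 -0.0358] tgt [0.5995 0.3142 0.17  ]
```

View pics/w10.png

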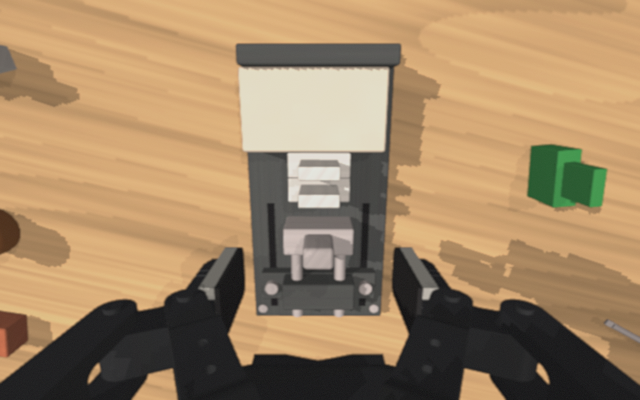

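Both blocks are upright and touching, with centres at 35.5 and 15.5. The space left is 24.5 mm (5.5 to -19.0), so the third block fits, centred at about -6.8. Fetching s1.

```bash
python3 -m inch '[[-0.5,[0.1,-0.3,0],[0,0,0]],[-0.5,[0.25,-0.75,-0.1],[0,0,0]],[-0.5,[0.33,-0.98,-0.1],[0,0,0]]]'>/dev/null
python3 -m inch '[[-0.5,[0.15,-0.4,0],[0,0,-0.01]],[-0.5,[0.3,-0.85,0],[0,0,-0.02]],[-0.5,[0.33,-0.98,0],[0,0,-0.0358]]]'>/dev/null
python3 - <<'E'
from h import *
plan([.5995,.3142,.17],27)
E
```

```text
t 22.20 tcp [0.5883 0.2143 0.1701] hd 27.39 F [ 0.4  -0.98  0.44] gap 0.750
 shift units [ 0.5591 -0.8352  0.0014] turn units [-0.0004  0.0004  0.0011] tgt [0.5995 0.3142 0.17  ]
```

```bash
python3 -m inch '[[-0.3,[0.2,-0.35,0],[0,0,0]],[-0.3,[0.45,-0.7,0],[0,0,0]],[-0.3,[0.5,-0.76,0],[0,0,0]],[-0.3,[0.5,-0.76,0],[0,0,0]],[-0.3,[0.5,-0.76,0],[0,0,0]],[-0.3,[0.5,-0.76,0],[0,0,0]]]'>/dev/null
python3 - <<'E'
from h import *
plan([.5995,.3142,.17],27)
ci=camera_info('wrist');im,d=snapshot('wrist');cv2.imwrite('pics/w11.png',im)
P=pts(d,ci)
q=P.reshape(-1,3)
q=q[(np.hypot(q[:,0]-.5998,q[:,1]-.3142)<.04)]
for lo,hi in [(.036,.044),(.068,.08)]:
    m=q[(q[:,2]>lo)&(q[:,2]<hi)]
    if len(m)>5: print(len(m),np.median(m[:,2]),cv2.minAreaRect((m[:,:2]*1000).astype(np.float32)))
E
```

```text
t 22.80 tcp [0.5991 0.2989 0.1716] hd 26.90 F [-0.45 -0.64 -0.39] gap 0.647
 shift units [ 0.0729 -0.1351  0.0159] turn units [ 0.      0.0003 -0.0003] tgt [0.5995 0.3142 0.17  ]
707 0.04023193598965363 ((600.118896484375, 315.49853515625), (19.8065185546875, 49.640132904052734), 27.115705490112305)
531 0.07405289170909418 ((599.8449096679688, 315.3390808105469), (10.414263725280762, 29.912677764892578), 26.893047332763672)
```

View pics/w11.png

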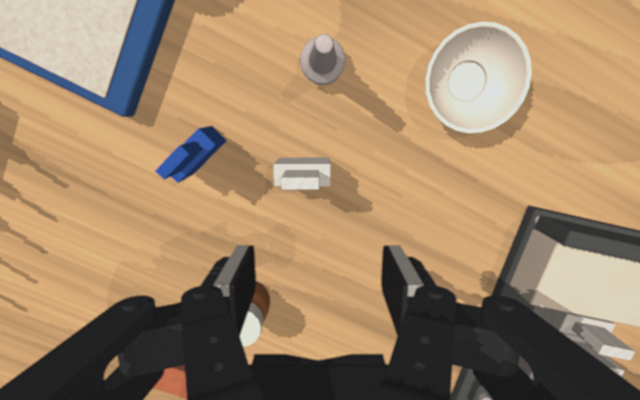

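s1 is at (301,173), with its tab at (0.5999,0.3154), top at 74 mm and heading 27°. The mandrel (323,60) and the blue block (190,155) are clear of the fingers. Descending.

```bash
python3 -m inch '[[-0.3,[0.08,-0.145,0.1],[0,0,0]],[-0.3,[0.08,-0.145,0.35],[0,0,0]],[-0.3,[0.08,-0.145,0.65],[0,0,0]],[-0.3,[0.08,-0.145,0.9],[0,0,0]],[-0.3,[0.08,-0.145,0.95],[0,0,0]],[-0.3,[0.08,-0.145,0.95],[0,0,0]],[-0.3,[0.08,-0.145,0.95],[0,0,0]]]'>/dev/null
python3 - <<'E'
from h import *
plan([.5999,.3154,.047],27)
E
```

```text
t 23.55 tcp [0.6012 0.3177 0.0785] hd 26.98 F [-0.14 -0.01 -1.32] gap 0.653
 shift units [-0.0222  0.0144  0.3151] turn units [ 0.     -0.0004 -0.    ] tgt [0.5999 0.3154 0.047 ]
```

```bash
python3 -m inch '[[-0.3,[-0.01,0.01,0.12],[0,0,0]],[-0.3,[-0.01,0.01,0.25],[0,0,0]],[-0.3,[-0.01,0.01,0.3],[0,0,0]],[-0.3,[-0.01,0.01,0.3],[0,0,0]],[-0.3,[-0.01,0.01,0.3],[0,0,0]]]'>/dev/null
python3 - <<'E'
from h import *
plan([.5999,.3154,.0475],27)
E
```

```text
t 24.05 tcp [0.5996 0.3158 0.0472] hd 26.99 F [-0.78  0.21 -0.18] gap 0.651
 shift units [ 0.0005  0.0045 -0.0031] turn units [-0.  0. -0.] tgt [0.5999 0.3154 0.0475]
```

```bash
python3 -m inch '[[1,[0.002,0.004,-0.003],[0,0,0]],[1,[0.002,0.004,-0.003],[0,0,0]],[1,[0.002,0.004,-0.003],[0,0,0]],[1,[0.002,0.004,-0.003],[0,0,0]],[1,[0.002,0.004,-0.003],[0,0,0]],[1,[0.002,0.004,-0.003],[0,0,0]],[1,[0.002,0.004,-0.003],[0,0,0]]]' 40
python3 -m inch '[[1,[0,0,-0.1],[0,0,0]],[1,[0,0,-0.4],[0,0,0]],[1,[0,0,-0.8],[0,0,0]],[1,[0,0,-1],[0,0,0]],[1,[0,0,-1],[0,0,0]],[1,[0,0,-1],[0,0,0]]]'
python3 - <<'E'
from h import *
plan([*fx(-.007,0),.165],14.1)
E
```

```text
t: 24.75
tcp_pos: [0.6005, 0.3158, 0.0485]
tool_rot: [0.972, 0.233, 0.001, -0.0]
force: [-0.9, -0.7, 5.9]
finger_gap: 0.299
t: 25.35
tcp_pos: [0.5993, 0.3152, 0.1471]
tool_rot: [0.972, 0.233, -0.001, 0.0]
force: [-1.4, -0.7, -0.6]
finger_gap: 0.302
t 25.35 tcp [0.5993 0.3152 0.1471] hd 26.99 F [-1.38 -0.69 -0.56] gap 0.302
 shift units [-1.8639  2.605  -0.177 ] turn units [0.     0.0002 0.0358] tgt [ 0.5514 -0.0015  0.165 ]
```

```bash
python3 -m inch '[[1,[-0.2,0.3,-0.1],[0,0,0]],[1,[-0.45,0.65,-0.17],[0,0,0]],[1,[-0.62,0.87,-0.17],[0,0,0]]]'>/dev/null
python3 -m inch '[[1,[-0.2,0.35,0],[0,0,0.01]],[1,[-0.45,0.7,0],[0,0,0.02]],[1,[-0.62,0.87,0],[0,0,0.0358]]]'>/dev/null
python3 - <<'E'
from h import *
plan([*fx(-.007,0),.165],14.1)
E
```

```text
t 25.95 tcp [0.5664 0.1012 0.1621] hd 13.80 F [-0.43 -0.07 -1.5 ] gap 0.299
 shift units [-0.3906  0.9615 -0.0267] turn units [-0.      0.0009 -0.0008] tgt [ 0.5514 -0.0015  0.165 ]
```

```bash
python3 -m inch '[[1,[-0.15,0.35,0],[0,0,0]],[1,[-0.32,0.7,0],[0,0,0]],[1,[-0.38,0.88,0],[0,0,0]],[1,[-0.38,0.9,0],[0,0,0]],[1,[-0.38,0.9,0],[0,0,0]],[1,[-0.38,0.9,0],[0,0,0]],[1,[-0.38,0.9,0],[0,0,0]]]'>/dev/null
python3 - <<'E'
from h import *
s,M,_=state();ci=camera_info('wrist')
im,d=snapshot('wrist');cv2.imwrite('pics/w12.png',im)
P=pts(d,ci)
f=tofx(P)*1000;z=P[...,2]
q=(P-s['tcp_pos'])@M*1000
v,u=np.mgrid[0:400,0:640]
k=(u>270)&(u<366)&(v>190)&(v<280)&(q[...,2]>-3)&(q[...,2]<16);m=q[k];print('held shoulder',len(m),np.percentile(m[:,0],[1,99]),np.percentile(m[:,1],[1,50,99]),np.median(m[:,2]))
k=(u>270)&(u<366)&(v>190)&(v<290)&(q[...,2]<-15)&(q[...,2]>-35)&(abs(q[...,1])<14);m=q[k];print('held tab',np.percentile(m[:,0],[1,99]),np.median(m[:,2]))
plan([*fx(-.007,0),.068],14.1)
E
python3 st.py
```

```text
held shoulder 2127 [-4.21660704  9.42034835] [-24.34893829  -0.12651857  24.57110627] 8.477847863099639
held tab [-8.53911843 10.56993154] -25.37465873151829
t 26.70 tcp [0.5534 0.0088 0.1644] hd 14.20 F [ 1.08 -0.06 -1.46] gap 0.299
 shift units [-0.0439  0.0958  0.9638] turn units [-0.0001  0.0001  0.0003] tgt [ 0.5514 -0.0015  0.068 ]
t 26.70 fxpos [-2.57  9.54] z 0.1644 hd 14.20 F_fx 1.03 F_fy -0.32 Fz -1.46 gap 0.299
```

View pics/w12.png

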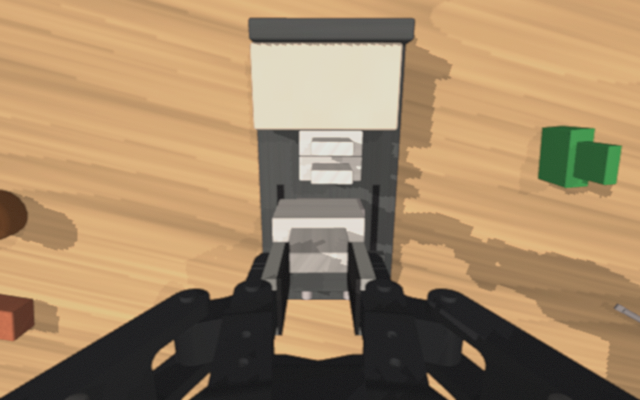

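Block 3 is held square. I'll hover above the slot, settle, then go in.

```bash
python3 -m inch '[[1,[-0.02,0.05,0.1],[0,0,0]],[1,[-0.035,0.09,0.3],[0,0,0]],[1,[-0.035,0.095,0.45],[0,0,0]],[1,[-0.035,0.095,0.48],[0,0,0]],[1,[-0.035,0.095,0.48],[0,0,0]],[1,[-0.035,0.095,0.48],[0,0,0]],[1,[-0.035,0.095,0.48],[0,0,0]],[1,[-0.035,0.095,0.48],[0,0,0]]]'>/dev/null
python3 st.py
python3 - <<'E'
from h import *
plan([*fx(-.0065,0),.105],14.1)
E
```

```text
t 27.50 fxpos [-5.64 -1.3 ] z 0.1174 hd 14.12 F_fx 0.27 F_fy -0.67 Fz -1.26 gap 0.299
t 27.50 tcp [ 0.553  -0.0024  0.1174] hd 14.12 F [ 0.42 -0.58 -1.26] gap 0.299
 shift units [-0.0087 -0.0131  0.1244] turn units [ 0.0001 -0.0002  0.    ] tgt [ 0.5519 -0.0014  0.105 ]
```

```bash
python3 -m inch '[[1,[-0.006,-0.008,0.05],[0,0,0]],[1,[-0.006,-0.008,0.1],[0,0,0]],[1,[-0.006,-0.008,0.11],[0,0,0]],[1,[-0.006,-0.008,0.11],[0,0,0]],[1,[-0.006,-0.008,0.11],[0,0,0]]]'>/dev/null
python3 st.py
```

```text
t 28.00 fxpos [-6.76 -0.37] z 0.1056 hd 14.10 F_fx -0.49 F_fy 0.44 Fz -1.51 gap 0.301
```

```bash
python3 -m inch '[[1,[0.002,-0.003,0.03],[0,0,0]],[1,[0.002,-0.003,0.06],[0,0,0]],[1,[0.002,-0.003,0.09],[0,0,0]],[1,[0.002,-0.003,0.12],[0,0,0]],[1,[0.002,-0.003,0.12],[0,0,0]],[1,[0.002,-0.003,0.12],[0,0,0]]]'>/dev/null
python3 st.py
python3 -m inch '[[1,[0,0,0.04],[0,0,0]],[1,[0,0,0.08],[0,0,0]],[1,[0,0,0.12],[0,0,0]],[1,[0,0,0.16],[0,0,0]],[1,[0,0,0.2],[0,0,0]],[1,[0,0,0.24],[0,0,0]],[1,[0,0,0.26],[0,0,0]],[1,[0,0,0.26],[0,0,0]],[1,[0,0,0.26],[0,0,0]]]'>/dev/null
python3 st.py
```

```text
t 28.60 fxpos [-6.65 -0.01] z 0.0935 hd 14.10 F_fx -0.03 F_fy -0.18 Fz -1.78 gap 0.295
t 29.50 fxpos [-6.5  -0.08] z 0.0677 hd 14.10 F_fx 0.63 F_fy 0.92 Fz -0.57 gap 0.301
```

```bash
python3 -m inch '[[1,[0,0,0.015],[0,0,0]],[1,[0,0,0.03],[0,0,0]],[1,[0,0,0.03],[0,0,0]],[1,[0,0,0.03],[0,0,0]]]'>/dev/null
python3 st.py
python3 -m inch '[[1,[0,0,0.005],[0,0,0]],[1,[0,0,0.005],[0,0,0]],[1,[0,0,0.005],[0,0,0]]]'>/dev/null
python3 st.py
python3 -m inch '[[1,[0,0,0.004],[0,0,0]],[1,[0,0,0.004],[0,0,0]],[1,[0,0,0.004],[0,0,0]]]'>/dev/null
python3 st.py
```

```text
t 29.90 fxpos [-6.58 -0.04] z 0.0647 hd 14.11 F_fx 0.19 F_fy -0.45 Fz -1.80 gap 0.298
t 30.20 fxpos [-6.59 -0.02] z 0.0642 hd 14.10 F_fx -0.63 F_fy 0.38 Fz -1.54 gap 0.300
t 30.50 fxpos [-6.58 -0.04] z 0.0638 hd 14.10 F_fx -0.50 F_fy -0.22 Fz -1.85 gap 0.297
```

```bash
python3 -m inch '[[1,[0,0,0.004],[0,0,0]],[1,[0,0,0.004],[0,0,0]],[1,[0,0,0.004],[0,0,0]]]'>/dev/null
python3 st.py
python3 -m inch '[[1,[0,0,0.004],[0,0,0]],[1,[0,0,0.004],[0,0,0]],[1,[0,0,0.004],[0,0,0]]]'>/dev/null
python3 st.py
```

```text
t 30.80 fxpos [-6.45 -0.03] z 0.0637 hd 14.10 F_fx -0.78 F_fy 0.79 Fz 0.98 gap 0.305
t 31.10 fxpos [-6.27 -0.04] z 0.0636 hd 14.10 F_fx -1.08 F_fy 0.65 Fz 5.40 gap 0.301
```

On the bed (Fz +7 relative). Releasing and lifting.

```bash
python3 -m inch '[[0.0,[0,0,-0.004],[0,0,0]],[-0.3,[0,0,-0.004],[0,0,0]],[-0.5,[0,0,-0.004],[0,0,0]],[-0.5,[0,0,-0.004],[0,0,0]],[-0.5,[0,0,-0.15],[0,0,0]],[-0.5,[0,0,-0.5],[0,0,0]],[-0.5,[0,0,-0.9],[0,0,0]],[-0.5,[0,0,-1],[0,0,0]],[-0.5,[0,0,-1],[0,0,0]],[-0.5,[0,0,-1],[0,0,0]],[-0.5,[0,0,-1],[0,0,0]]]'>/dev/null; python3 st.py
python3 - <<'E'
from h import *
ci=camera_info('wrist');im,d=snapshot('wrist');cv2.imwrite('pics/w13.png',im)
P=pts(d,ci);f=tofx(P)*1000;z=P[...,2]
b=(z>.05)&(z<.0545)&(f[...,0]>40)&(f[...,0]<108)&(abs(f[...,1])>28);print('brick near',np.percentile(f[b][:,0],1))
k=(z>.083)&(z<.094)&(abs(f[...,1])<25)
for lo,hi in [(25,50),(5,25),(-15,5),(-50,-18)]:
    kk=k&(f[...,0]>lo)&(f[...,0]<hi);print('tab',np.median(z[kk]),cv2.minAreaRect(f[kk][:,:2].astype(np.float32)))
plan([*fx(-.060,0),.15],14.1)
E
```

```text
t 32.20 fxpos [-7.87  0.53] z 0.1613 hd 14.10 F_fx 0.10 F_fy -0.02 Fz -0.78 gap 0.751
brick near 46.36649762330032
tab 0.08917450524784137 ((35.46040725708008, -0.2642822265625), (10.196441650390625, 29.73709487915039), 0.022180048748850822)
tab 0.0891614073352962 ((15.509790420532227, 0.0705709457397461), (29.745849609375, 9.78078556060791), 89.76004791259766)
tab 0.08905592360121077 ((-7.198904991149902, -0.29905128479003906), (10.225531578063965, 29.792531967163086), 0.027690233662724495)
tab 0.08692559801178695 ((-31.050155639648438, 0.35410213470458984), (23.447956085205078, 18.023372650146484), 89.32775115966797)
t 32.25 tcp [ 0.5505 -0.0012  0.1612] hd 14.10 F [-0.48  0.36 -0.28] gap 0.751
 shift units [-0.5218  0.005   0.1143] turn units [-0.0003  0.0005 -0.    ] tgt [ 0.5    -0.0144  0.15  ]
```

View pics/w13.png

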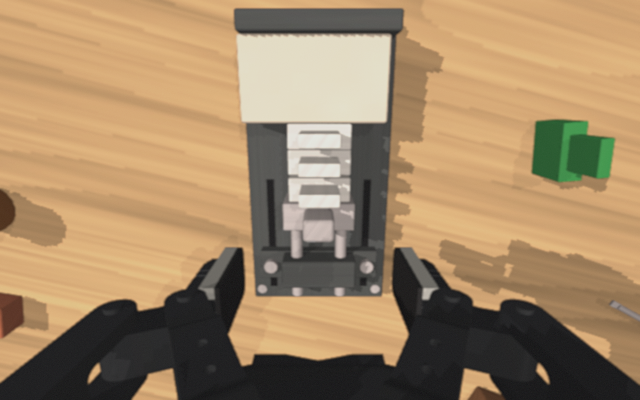

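All three stand upright on the centre line with tops at 89 mm. Their centres are at 35.5, 15.5 and -7.2, and the jaw front is at -19.0. Now I'll shut the gripper and come down behind the post, whose rear face is at about x = -40.

```bash
python3 -m inch '[[1,[-0.2,0,0],[0,0,0]],[1,[-0.45,0,0],[0,0,0]],[1,[-0.58,0,0],[0,0,0]],[1,[-0.6,0,0],[0,0,0]],[1,[-0.6,0,0],[0,0,0]],[1,[-0.6,0,0],[0,0,0]],[1,[-0.6,0,0],[0,0,0]],[1,[-0.6,0,0],[0,0,0]]]' 40
python3 st.py
python3 - <<'E'
from h import *
plan([*fx(-.066,0.0003),.062],14.1)
ci=camera_info('wrist');im,d=snapshot('wrist');cv2.imwrite('pics/w14.png',im);np.save('pics/w14.npy',d)
P=pts(d,ci);f=tofx(P)*1000;z=P[...,2]
k=(f[...,0]>-110)&(f[...,0]<-45)&(abs(f[...,1])<65)&(z>.005)&(z<.12)
print('max z behind post',np.percentile(z[k],[50,99,100]))
E
```

```text
t: 33.05
tcp_pos: [0.4943, -0.016, 0.163]
tool_rot: [0.992, 0.123, 0.0, 0.0]
force: [-0.4, -0.6, 0.2]
finger_gap: -0.0
t 33.05 fxpos [-65.88  -0.17] z 0.1630 hd 14.12 F_fx -0.50 F_fy -0.45 Fz 0.17 gap -0.000
t 33.05 tcp [ 0.4943 -0.016   0.163 ] hd 14.12 F [-0.38 -0.56  0.17] gap -0.000
 shift units [-0.0017 -0.005   1.01  ] turn units [ 0.     -0.0001  0.0001] tgt [ 0.4941 -0.0156  0.062 ]
max z behind post [0.02686803 0.05042153 0.05157804]
```

View pics/w14.png

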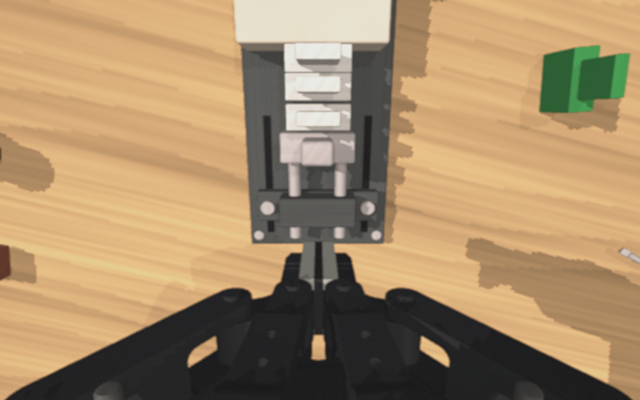

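Shut fingers are behind the post (317,150). Nothing behind it stands higher than 52 mm, so I'll go down to z = 0.062.

```bash
python3 -m inch '[[1,[0,-0.005,0.2],[0,0,0]],[1,[0,-0.005,0.5],[0,0,0]],[1,[0,-0.005,0.75],[0,0,0]],[1,[0,-0.005,0.9],[0,0,0]],[1,[0,-0.005,0.93],[0,0,0]],[1,[0,-0.005,0.93],[0,0,0]],[1,[0,-0.005,0.93],[0,0,0]],[1,[0,-0.005,0.93],[0,0,0]]]'>/dev/null; python3 st.py
python3 - <<'E'
from h import *
plan([*fx(-.064,0.0003),.062],14.1)
E
```

```text
t 33.90 fxpos [-65.79   0.11] z 0.0710 hd 14.11 F_fx 0.03 F_fy 0.64 Fz 0.55 gap -0.001
t 33.90 tcp [ 0.4944 -0.0157  0.071 ] hd 14.11 F [-0.12  0.62  0.55] gap -0.001
 shift units [ 0.0177 -0.002   0.0897] turn units [ 0.0002 -0.0003  0.    ] tgt [ 0.4961 -0.0151  0.062 ]
```

```bash
python3 -m inch '[[1,[0.02,0,0.06],[0,0,0]],[1,[0.04,0,0.09],[0,0,0]],[1,[0.06,0,0.09],[0,0,0]],[1,[0.08,0,0.09],[0,0,0]],[1,[0.08,0,0.09],[0,0,0]],[1,[0.08,0,0.09],[0,0,0]]]'>/dev/null; python3 st.py
python3 -m inch '[[1,[0,0,0],[0,0,0]]]'>/dev/null; python3 st.py
python3 -m inch '[[1,[0.02,0,0],[0,0,0]],[1,[0.04,0,0],[0,0,0]],[1,[0.04,0,0],[0,0,0]]]'>/dev/null; python3 st.py
```

```text
t 34.50 fxpos [-58.48   0.46] z 0.0610 hd 14.11 F_fx -0.48 F_fy -1.43 Fz 0.20 gap -0.003
t 34.60 fxpos [-58.67   0.51] z 0.0610 hd 14.11 F_fx 0.11 F_fy -0.83 Fz 1.23 gap 0.003
t 34.90 fxpos [-54.05   0.27] z 0.0611 hd 14.11 F_fx -0.11 F_fy -0.29 Fz 0.40 gap 0.004
```

```bash
for i in 1; do python3 -m inch '[[1,[0.01,0,0],[0,0,0]],[1,[0.02,0,0],[0,0,0]],[1,[0.02,0,0],[0,0,0]]]'>/dev/null; python3 st.py; done
python3 -m inch '[[1,[0.01,0,0],[0,0,0]],[1,[0.01,0,0],[0,0,0]]]'>/dev/null; python3 st.py
python3 -m inch '[[1,[0.01,0,0],[0,0,0]],[1,[0.01,0,0],[0,0,0]]]'>/dev/null; python3 st.py
```

```text
t 35.20 fxpos [-52.39   0.39] z 0.0610 hd 14.10 F_fx -0.01 F_fy 0.46 Fz 0.10 gap -0.002
t 35.40 fxpos [-51.42   0.4 ] z 0.0610 hd 14.11 F_fx 0.50 F_fy 0.35 Fz -0.18 gap 0.001
t 35.60 fxpos [-50.46   0.42] z 0.0610 hd 14.11 F_fx 0.27 F_fy -0.19 Fz 0.57 gap -0.000
```

```bash
python3 -m inch '[[1,[0.01,0,0],[0,0,0]],[1,[0.01,0,0],[0,0,0]]]'>/dev/null; python3 st.py
python3 -m inch '[[1,[0.01,0,0],[0,0,0]],[1,[0.01,0,0],[0,0,0]]]'>/dev/null; python3 st.py
python3 -m inch '[[1,[0.01,0,0],[0,0,0]],[1,[0.01,0,0],[0,0,0]]]'>/dev/null; python3 st.py
```

```text
t 35.80 fxpos [-50.24   0.57] z 0.0609 hd 14.12 F_fx -1.80 F_fy -0.77 Fz 1.54 gap -0.005
t 36.00 fxpos [-49.5   0.6] z 0.0609 hd 14.12 F_fx -3.28 F_fy -1.86 Fz 1.55 gap 0.001
t 36.20 fxpos [-48.12   0.63] z 0.0609 hd 14.11 F_fx -3.84 F_fy -1.93 Fz 1.74 gap -0.001
```

The post is engaged (about 3 N, the spring). The stack should close at TCP ≈ -45.

```bash
python3 -m inch '[[1,[0.01,0,0],[0,0,0]],[1,[0.01,0,0],[0,0,0]]]'>/dev/null; python3 st.py
python3 -m inch '[[1,[0.01,0,0],[0,0,0]],[1,[0.01,0,0],[0,0,0]]]'>/dev/null; python3 st.py
python3 -m inch '[[1,[0.005,0,0],[0,0,0]],[1,[0.005,0,0],[0,0,0]]]'>/dev/null; python3 st.py
python3 -m inch '[[1,[0.005,0,0],[0,0,0]],[1,[0.005,0,0],[0,0,0]]]'>/dev/null; python3 st.py
```

```text
t 36.40 fxpos [-47.16   0.62] z 0.0609 hd 14.11 F_fx -4.43 F_fy -1.26 Fz 1.81 gap 0.000
t 36.60 fxpos [-46.     0.61] z 0.0609 hd 14.11 F_fx -4.31 F_fy -0.12 Fz 1.57 gap 0.004
t 36.80 fxpos [-45.46   0.62] z 0.0609 hd 14.11 F_fx -3.86 F_fy -0.80 Fz 0.46 gap 0.002
t 37.00 fxpos [-45.28   0.65] z 0.0609 hd 14.11 F_fx -5.56 F_fy -2.25 Fz 2.23 gap 0.001
```

```bash
python3 -m inch '[[1,[0.005,0,0],[0,0,0]],[1,[0.005,0,0],[0,0,0]]]'>/dev/null; python3 st.py
python3 -m inch '[[1,[0.005,0,0],[0,0,0]],[1,[0.005,0,0],[0,0,0]]]'>/dev/null; python3 st.py
python3 -m inch '[[1,[0.003,0,0],[0,0,0]],[1,[0.003,0,0],[0,0,0]]]'>/dev/null; python3 st.py
```

```text
t 37.20 fxpos [-45.1    0.67] z 0.0609 hd 14.13 F_fx -6.34 F_fy -2.87 Fz 2.49 gap -0.001
t 37.40 fxpos [-44.94   0.68] z 0.0609 hd 14.13 F_fx -6.80 F_fy -1.74 Fz 2.12 gap -0.003
t 37.60 fxpos [-44.95   0.71] z 0.0608 hd 14.14 F_fx -7.13 F_fy -2.60 Fz 2.67 gap 0.001
```

```bash
python3 -m inch '[[1,[0.005,0,0],[0,0,0]],[1,[0.005,0,0],[0,0,0]]]'>/dev/null; python3 st.py
python3 -m inch '[[1,[0.005,0,0],[0,0,0]],[1,[0.005,0,0],[0,0,0]]]'>/dev/null; python3 st.py
python3 -m inch '[[1,[0.005,0,0],[0,0,0]],[1,[0.005,0,0],[0,0,0]]]'>/dev/null; python3 st.py
```

```text
t 37.80 fxpos [-44.66   0.72] z 0.0608 hd 14.14 F_fx -8.02 F_fy -2.43 Fz 3.26 gap 0.002
t 38.00 fxpos [-44.64   0.74] z 0.0608 hd 14.16 F_fx -9.17 F_fy -4.12 Fz 3.23 gap 0.004
t 38.20 fxpos [-44.51   0.77] z 0.0608 hd 14.16 F_fx -9.07 F_fy -3.66 Fz 3.76 gap 0.003
```

```bash
python3 -m inch '[[1,[0.005,0.005,0],[0,0,0]],[1,[0.005,0.01,0],[0,0,0]]]'>/dev/null; python3 st.py
python3 -m inch '[[1,[0.005,0.005,0],[0,0,0]],[1,[0.005,0.005,0],[0,0,0]]]'>/dev/null; python3 st.py
python3 -m inch '[[1,[0.005,0,0],[0,0,0]],[1,[0.005,0,0],[0,0,0]]]'>/dev/null; python3 st.py
```

```text
t 38.40 fxpos [-44.52   0.59] z 0.0607 hd 14.14 F_fx -9.36 F_fy -0.61 Fz 5.37 gap -0.001
t 38.60 fxpos [-44.51   0.58] z 0.0608 hd 14.14 F_fx -10.23 F_fy 0.98 Fz 6.68 gap 0.003
t 38.80 fxpos [-44.47   0.63] z 0.0607 hd 14.16 F_fx -11.30 F_fy -0.71 Fz 6.60 gap 0.002
```

```bash
python3 -m inch '[[1,[0.005,0,-0.005],[0,0,0]],[1,[0.005,0,-0.005],[0,0,0]]]'>/dev/null; python3 st.py
python3 -m inch '[[1,[0.005,0,0],[0,0,0]],[1,[0.005,0,0],[0,0,0]]]'>/dev/null; python3 st.py
python3 -m inch '[[1,[0.005,0,0],[0,0,0]],[1,[0.005,0,0],[0,0,0]]]'>/dev/null; python3 st.py
python3 -m inch '[[1,[0.005,0.003,0],[0,0,0]],[1,[0.005,0.003,0],[0,0,0]]]'>/dev/null; python3 st.py
```

```text
t 39.00 fxpos [-44.45   0.67] z 0.0609 hd 14.17 F_fx -11.10 F_fy -1.52 Fz 3.80 gap 0.000
t 39.20 fxpos [-44.46   0.72] z 0.0608 hd 14.18 F_fx -11.10 F_fy -1.90 Fz 4.42 gap -0.001
t 39.40 fxpos [-44.43   0.71] z 0.0608 hd 14.19 F_fx -14.44 F_fy -2.75 Fz 5.29 gap 0.003
t 39.60 fxpos [-44.45   0.74] z 0.0608 hd 14.19 F_fx -13.39 F_fy -1.64 Fz 5.65 gap -0.000
```

```bash
python3 -m inch '[[1,[0.005,0.003,0],[0,0,0]],[1,[0.005,0.003,0],[0,0,0]]]'>/dev/null; python3 st.py
python3 -m inch '[[1,[0.002,0,0],[0,0,0]]]'>/dev/null; python3 st.py
python3 - <<'E'
from h import *
ci=camera_info('wrist');im,d=snapshot('wrist');cv2.imwrite('pics/w15.png',im)
P=pts(d,ci);f=tofx(P)*1000;z=P[...,2]
b=(z>.05)&(z<.0545)&(f[...,0]>40)&(f[...,0]<108)&(abs(f[...,1])>28)&(abs(f[...,1])<45);print('brick near',np.percentile(f[b][:,0],1))
k=(z>.083)&(z<.094)&(abs(f[...,1])<25)
for lo,hi in [(27,50),(7,25),(-12,5),(-50,-14)]:
    kk=k&(f[...,0]>lo)&(f[...,0]<hi);
    if kk.sum()>20:print('tab',np.median(z[kk]),cv2.minAreaRect(f[kk][:,:2].astype(np.float32)))
im,d=snapshot('top');cv2.imwrite('pics/t15.png',cv2.resize(im[130:255,200:440],None,fx=3,fy=3,interpolation=cv2.INTER_CUBIC))
im,d=snapshot('scene');cv2.imwrite('pics/s15.png',cv2.resize(im[140:280,180:500],None,fx=2.5,fy=2.5,interpolation=cv2.INTER_CUBIC))
E
python3 st.py
```

```text
t 39.80 fxpos [-44.46   0.72] z 0.0608 hd 14.19 F_fx -14.36 F_fy -0.72 Fz 8.33 gap -0.000
t 39.90 fxpos [-44.43   0.71] z 0.0608 hd 14.20 F_fx -14.80 F_fy -1.33 Fz 5.73 gap 0.003
brick near 46.05533263195963
tab 0.08930769775202235 ((36.00917434692383, -0.026470184326171875), (10.222731590270996, 29.93271255493164), 0.0041861641220748425)
tab 0.08933636924608021 ((15.990806579589844, 0.05573558807373047), (9.705061912536621, 30.052927017211914), 0.18158918619155884)
tab 0.0892240003364499 ((-3.9049606323242188, -0.2051219940185547), (10.255147933959961, 29.928064346313477), 0.13631118834018707)
tab 0.08711146362789511 ((-27.438396453857422, 0.36043834686279297), (24.90842628479004, 21.350797653198242), 89.69493103027344)
t 40.05 fxpos [-44.44   0.72] z 0.0608 hd 14.20 F_fx -14.28 F_fy -1.51 Fz 7.85 gap -0.002
```

View pics/w15.png

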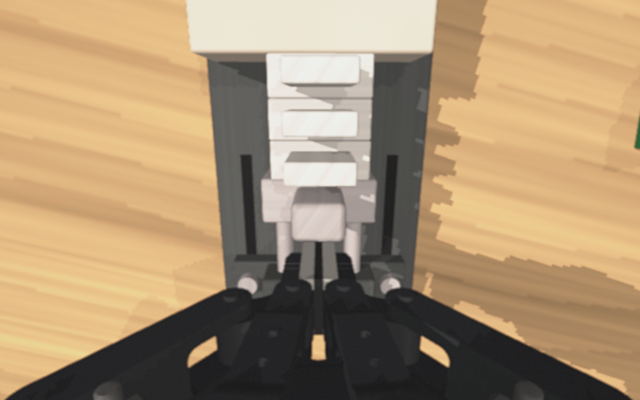

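View pics/s15.png

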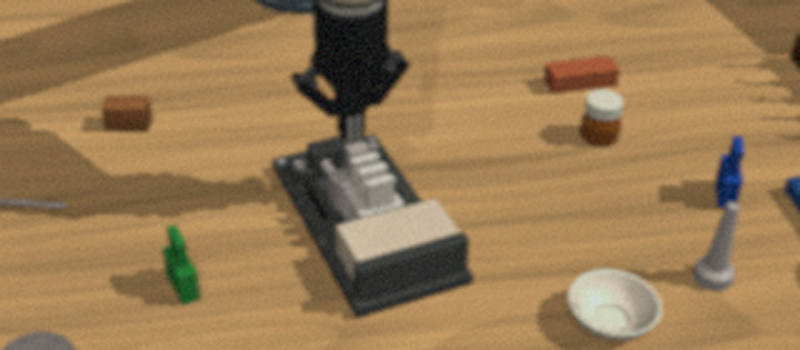

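The stack is closed. Block centres are at 36.0, 16.0 and -3.9 (20 mm pitch) with the brick face at 46, and TCP travel has stalled while the force rises. I'll trim to 15 N, relieve the downward drag and confirm it holds steady.

```bash
python3 -m inch '[[1,[0.003,0.002,-0.005],[0,0,0]],[1,[0.003,0.002,-0.005],[0,0,0]]]'>/dev/null; python3 st.py
python3 -m inch '[[1,[0,0,0],[0,0,0]],[1,[0,0,0],[0,0,0]]]'>/dev/null; python3 st.py
python3 -m inch '[[1,[0,0,0],[0,0,0]],[1,[0,0,0],[0,0,0]]]'>/dev/null; python3 st.py
python3 -m inch '[[1,[0,0,0],[0,0,0]],[1,[0,0,0],[0,0,0]]]'>/dev/null; python3 st.py
```

```text
t 40.25 fxpos [-44.46   0.72] z 0.0609 hd 14.20 F_fx -14.99 F_fy -1.20 Fz 3.85 gap -0.001
t 40.45 fxpos [-44.46   0.74] z 0.0609 hd 14.20 F_fx -13.86 F_fy -1.36 Fz 5.34 gap -0.001
t 40.65 fxpos [-44.47   0.73] z 0.0609 hd 14.20 F_fx -14.31 F_fy -1.79 Fz 4.38 gap -0.001
t 40.85 fxpos [-44.47   0.75] z 0.0609 hd 14.20 F_fx -14.37 F_fy -1.64 Fz 4.10 gap 0.001
```

```bash
python3 -m inch '[[1,[0.005,0,0],[0,0,0]],[1,[0.005,0,0],[0,0,0]]]'>/dev/null; python3 st.py
python3 -m inch '[[1,[0,0,0],[0,0,0]],[1,[0,0,0],[0,0,0]]]'>/dev/null; python3 st.py
python3 -m inch '[[1,[0,0,0],[0,0,0]],[1,[0,0,0],[0,0,0]],[1,[0,0,0],[0,0,0]],[1,[0,0,0],[0,0,0]],[1,[0,0,0],[0,0,0]]]'>/dev/null; python3 st.py
```

```text
t 41.05 fxpos [-44.47   0.75] z 0.0608 hd 14.21 F_fx -15.79 F_fy -2.65 Fz 4.83 gap -0.002
t 41.25 fxpos [-44.5    0.77] z 0.0608 hd 14.21 F_fx -15.45 F_fy -2.03 Fz 5.24 gap 0.002
t 41.75 fxpos [-44.48   0.76] z 0.0609 hd 14.21 F_fx -15.62 F_fy -1.85 Fz 5.57 gap -0.001
```

Steady at 15.5 N with no movement. Handing in.

```bash
python3 -c "
from station import sign_off
print(sign_off())"; python3 st.py
```

```text
the job is handed in; nothing more can be done
None
the job is handed in; nothing more can be done
```

The job is handed in at 41.75 s with the stack clamped and the arm still pushing the post. `sign_off` gave no verdict, and I could not take a reading after it.

- **Blocks:** I measured a gap of about 65 mm, so all three aluminium blocks went in and no spare was left over. They stand upright on the centre line.
- **Clamping:** I pushed the post from behind with the gripper shut, in 0.3–1 mm steps. The post moved about 5.8 mm until it stalled at the expected closing point.
- **Last checks:** The blocks sit at a 20 mm pitch (centres at fixture x 36.0, 16.0 and -3.9 mm) with the brick face at 46 mm. The push was steady at about 15.5 N for the last 0.7 s, with no movement. The gripper was touching only the post.
- **Left alone:** I did not go near the blue and green look-alikes or the other bench items. In the last scene picture the ones in view looked unmoved.

**What did not go cleanly**
- **First block:** I did not notice when it first touched the brick, because the push was below the force noise. It tilted a few degrees in the pads under about 2 N. I backed off and set it down on the bed, and the pictures after that show it upright.
- **Side forces:** During the final push the post also carried about 5 N of downward and 2 N of sideways drag, which I only partly trimmed away.

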